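Put the loose brass and steel fittings back in their bins

TASK

Sort all the loose metal fittings on the bench into the two blue bins: the brass ones into the bin with the brass sample on its ledge, the grey steel ones into the bin with the steel sample. One of the bins is closed by a loose lid; wherever it is now, when you finish it must be properly closed on the brass bin with all the brass inside, and the steel bin left open. Leave the other things on the bench where they are.

Things in the scene. Friction and masses are not known exactly. Their poses are not given: they have to be found in the camera images.
- bin_a: one of two identical fixed open-topped blue plastic stock bins, 200 x 176 mm outside (x by y), 60 mm high, walls and floor 4 mm thick (inside 192 x 168 mm); origin at the centre of its underside on the table, z up. Outside its far (+x) wall is a low ledge (46 x 100 mm, 20 mm high) that carries a sample part, which shows what the bin is for.
- bin_b: the other bin, the same as bin_a in every way
- sample_brass: a brass hose union fixed on the ledge of one bin (70 mm long, 32 mm high, top 52 mm above the table), 124 mm from that bin's origin: the brass parts belong in that bin; origin at the centre of its underside
- sample_steel: a square steel tube connector fixed on the ledge of the other bin (70 mm long, 32 mm high, top 52 mm above the table), 124 mm from that bin's origin: the steel parts belong in that bin; origin at the centre of its underside
- lid: loose grey plastic lid, 300 g, at the start on one bin; fits either, either way round: plate 206 x 182 x 4 mm (x by y), under it a lug 180 x 156 x 6 mm that drops inside the bin's walls with 6 mm to spare each side; mid-top a black grip block 70 mm (x) x 18 mm (y), 40 mm high. Origin: centre of the lug's underside, 54 mm above the bin's origin when closed; plate top at +10 mm, grip top at +50 mm.
- brass_1: brass hose union lying on its side, about 200 g: 70 mm long along its x, in its middle a 30 mm long eight-sided nut 32 mm across flats (grip it there), ends round, 22 to 25 mm thick. Origin 16 mm below its centre (centre of the nut's underside as it lies at the start). May be absent (None from the start).
- brass_2: brass hose union lying on its side, about 200 g: 70 mm long along its x, in its middle a 30 mm long eight-sided nut 32 mm across flats (grip it there), ends round, 22 to 25 mm thick. Origin 16 mm below its centre (centre of the nut's underside as it lies at the start). May be absent (None from the start).
- brass_3: brass hose union lying on its side, about 200 g: 70 mm long along its x, in its middle a 30 mm long eight-sided nut 32 mm across flats (grip it there), ends round, 22 to 25 mm thick. Origin 16 mm below its centre (centre of the nut's underside as it lies at the start). May be absent (None from the start).
- brass_4: brass hose union lying on its side, about 200 g: 70 mm long along its x, in its middle a 30 mm long eight-sided nut 32 mm across flats (grip it there), ends round, 22 to 25 mm thick. Origin 16 mm below its centre (centre of the nut's underside as it lies at the start). May be absent (None from the start).
- steel_1: connector of square steel tube, grey, about 220 g: 70 mm long along its x, 32 x 32 mm across. Origin at the centre of its underside as it lies at the start, 16 mm below its centre. May be absent (None from the start).
- steel_2: connector of square steel tube, grey, about 220 g: 70 mm long along its x, 32 x 32 mm across. Origin at the centre of its underside as it lies at the start, 16 mm below its centre. May be absent (None from the start).
- steel_3: connector of square steel tube, grey, about 220 g: 70 mm long along its x, 32 x 32 mm across. Origin at the centre of its underside as it lies at the start, 16 mm below its centre. May be absent (None from the start).
- tape_roll: bystander: brown tape roll lying flat, 76 mm across, 24 mm high; origin at the centre of its underside
- jar_lid: bystander: white jar lid, 68 mm across, 13 mm high; origin at the centre of its underside
- dish: bystander: shallow white dish, 80 mm across, 26 mm high; origin at the centre of its underside
- mustard: bystander: yellow squeeze bottle, 64 mm across, 170 mm high, beyond the parts; origin at the centre of its underside
- pickles: bystander: glass jar, 76 mm across, 120 mm high, beyond the parts; origin at the centre of its underside
- screwdriver: bystander: screwdriver lying beyond the parts; origin on its underside
Things that resemble listed ones, but are neither listed nor needed, are in the scene too. What is shaped like the steel_3 but green or purple is not meant.

How it is judged:
By the outcome, as a careful person would: the job done as asked, in the order asked, and still so for the second after the job is handed in, with the robot touching nothing.
Of brass_1, brass_2, brass_3, brass_4 only 3 to 4 are there at a start; the rules pass over those that are not, and their reading is None.
Of steel_1, steel_2, steel_3 only 2 to 3 are there at a start; the rules pass over those that are not, and their reading is None.
At some moment in a run one of brass_1, brass_2, brass_3, brass_4, steel_1, steel_2, steel_3 may be knocked a few centimetres aside while the robot is not near it.
It also fails if it takes over 210 s, if anything falls off the work surface, if the arm or the gripper's body presses on something with over 40 N, if the wrist force passes 120 N, or if a joint passes its speed limit or range.

ROBOT

A 7-joint arm with a two-finger parallel gripper is mounted at the origin on the work surface. World frame = base frame: x ahead of the robot, y to its left, z up, the work surface at z = 0. Lengths are in mm, angles in rad, forces in N, time in s.
With the tool pointing down it reaches from about 375 to 925 mm from the base axis. Payload 3.1 kg.
Tool frame: the origin (TCP) lies midway between the tips of the shut fingers; the grasp point (between the pads) lies 19 mm behind it; z points along the fingers, y is the direction in which the jaws open and shut (so a half turn about z gives the same grasp; the last joint's range is limited). The gripper opens to 85 mm and grips with 20 to 120 N. Pads are 22 mm wide; open, the fingers measure 114 mm over their backs; the gripper's body (76 mm by 85 mm) begins 54 mm behind the grasp point. The pads swing forward as they close: fully open they stand 13 mm farther back than shut.
Start: joints at [1.194, 0.383, 0.044, 1.598, -0.018, 1.161, -0.05], TCP at [178.901, -624.898, 231.269] pointing down, gripper open.
Joint ranges: [-2.61, 2.61], [-0.41, 2.15], [-1.48, 1.57], [0, 2.5], [-1.57, 4.71], [0.05, 1.97], [-2.85, 2.85]. Speed limits (rad/s): [2.79, 2.79, 3.14, 3.14, 3.14, 3.14, 3.14].

INTERFACE

Orientations are given as a unit quaternion [x, y, z, w].
In Python, from cell import robot gives the robot as it stands. The module is installed in compiled form; this text tells all that it offers.
- The arm moves only by the tool jog_arm, never from a script. Its argument "rows" is a list of rows, each an object of numbers: "wx", "wy", "wz": the turn, a rotation vector about the tool's x, y, z in rad; "tx", "ty", "tz": the shift along the tool's x, y, z in mm; "claw": the opening, from 0 (shut) to 1 (fully open). In form: [{"wx": .., "wy": .., "wz": .., "tx": .., "ty": .., "tz": .., "claw": ..}, ...]. A call has 1 to 5 rows; each row is the pose to reach, as a shift and turn from the pose commanded when the call began, along the tool's axes at that moment; what a row does not reach only later rows make up. A row lasts 1/8 s, in which the tool goes at most 62.5 mm and 10.7 degrees, less where a joint would pass 70% of its speed; a pose out of reach is approached as far as the arm can. A call with a gripper value outside its range is refused whole. The fingers move at their own pace and stop on an object; the grip force is fixed at half the most. Time passes only in rows, so rows that repeat a pose let the fingers close. It gives the time, the measured TCP pose, the force and the opening at its end, in the units of the state.
- robot.sense(): the state, without advancing time (a new reading comes with each control period).
- robot.capture(name): name is "scene" or "top"; returns a dict with "img" (480x640x3 uint8, red, green, blue), "fovy" (degrees; the focal length in pixels is half the picture's height over the tangent of half this angle, whatever the lens; pixels are square), "cx", "cy" (the principal point, pixels), "world_to_cam" (4x4, takes a point from world to camera coordinates). Camera axes: x right, y down, z forward; pixel columns grow to the right and rows downward; lengths in mm; the calibration is good to about 2 mm. A picture is of the moment at which its call begins. There is no depth.
- robot.close_job(): hands the job in, once; it reports no verdict.
Trained networks look in the newest picture that a camera, given by its name, has taken for a name from the list of things; names that differ only in an ending like _2 or _b are one class to them, and where a whole thing is asked for, a point or a joint stands for the part that bears it (a point fixed in the world has none). Each returns a list of dicts, best first, with "p" (0 to 1); they miss things now and then, are a little off and sometimes report something else, mostly with a low value. They report only what shows in the picture. A call takes as long as a camera call. They do not tell look-alikes from the thing itself.
- robot.recognise(camera, label): "rect" ([left, top, right, bottom] in pixels, round what is visible of it).
The state is a dict: "t": time; "qpos": joint angles; "joint_velocities": joint speeds; "tau": joint torques, N m; "eef_pos": TCP position; "orientation": TCP orientation; "wrist_force": force on the tool from outside, world axes, zero at the start; "moment": the same for the moment, N m; "width": finger opening in mm.
Only numpy, scipy, OpenCV 4.12 (cv2) and the standard library are available. Lean on these libraries where they do the work, as an engineer would, in place of code of your own. Each camera call takes 0.05 s, during which the arm holds its last target. There are 200 camera calls.

## Working session

There is one attempt and no reset: what is moved stays moved. The work goes in short steps, Python scripts to look and compute and a tool call to move; the robot and the scene stay as the last step left them, time stands still between calls to the robot, and variables do not carry over. Pictures are saved under pics/ and viewed, about 12 in all and at most 16, crops included, and the job is handed in when it is done.

Besides the shell and the picture viewer there is one more tool, called after "Emit:" by a JSON object that holds its "name" and its "arguments". jog_arm: Moves the arm, as the interface text tells. Its arguments: {"type":"object","properties":{"rows":{"type":"array"}},"required":["rows"]}

```bash
mkdir -p pics
cat > h.py <<'E'
from cell import robot
import numpy as np, cv2
from scipy.spatial.transform import Rotation as R
def cap(n,f=None):
    c=robot.capture(n); 
    if f: cv2.imwrite('pics/'+f,c['img'][:,:,::-1])
    return c
def K(c):
    f=240/np.tan(np.radians(c['fovy'])/2); return f
def back(c,u,v,z):
    f=K(c);d=np.array([(u-c['cx'])/f,(v-c['cy'])/f,1]);T=np.array(c['world_to_cam']);Rm=T[:3,:3]
    o=-Rm.T@T[:3,3];d=Rm.T@d;return o+d*(z-o[2])/d[2]
def proj(c,p):
    T=np.array(c['world_to_cam']);q=T[:3,:3]@np.array(p)+T[:3,3];f=K(c);return q[0]/q[2]*f+c['cx'],q[1]/q[2]*f+c['cy']
E
python3 - <<'E'
from h import *
for n in('scene','top'):
    c=cap(n,n+'0.png');print(n,c['fovy'],c['cx'],c['cy'],np.round(c['world_to_cam'],3).tolist())
s=robot.sense();print(s['t'],s['eef_pos'],s['orientation'],s['width'],s['wrist_force'])
for l in('bin_a','sample_brass','sample_steel','lid','brass_1','steel_1','tape_roll','dish','jar_lid','mustard','pickles','screwdriver'):
    print(l,[(np.round(r['rect']).tolist(),round(r['p'],2)) for r in robot.recognise('top',l)])
E
```

```text
scene 52.216032789710866 312.8053052827282 244.71952462096343 [[0.552, 0.834, -0.002, -306.913], [0.702, -0.466, -0.538, -346.004], [-0.45, 0.296, -0.843, 1372.21], [0.0, 0.0, 0.0, 1.0]]
top 51.87728061236512 320.17029245789826 236.6477136984202 [[-0.101, -0.995, 0.0, 51.738], [-0.975, 0.099, -0.201, 538.178], [0.2, -0.02, -0.98, 979.596], [0.0, 0.0, 0.0, 1.0]]
0.1 [ 178.61115531 -624.0827724   229.95681038] [ 9.90293763e-01  1.38984697e-01 -2.57002636e-04 -1.20426837e-03] 85.72334764563826 [-0.07579069 -0.37424236  0.24671042]
bin_a [([93.0, 213.0, 196.0, 327.0], 0.98), ([444.0, 181.0, 467.0, 292.0], 0.76)]
sample_brass [([133.0, 212.0, 167.0, 226.0], 0.77)]
sample_steel [([466.0, 174.0, 509.0, 191.0], 0.93)]
lid [([451.0, 186.0, 550.0, 290.0], 0.89), ([273.0, 221.0, 305.0, 251.0], 0.53), ([245.0, 277.0, 258.0, 313.0], 0.25)]
brass_1 [([243.0, 275.0, 258.0, 311.0], 0.87), ([234.0, 180.0, 251.0, 217.0], 0.83), ([333.0, 217.0, 355.0, 249.0], 0.78)]
steel_1 [([379.0, 210.0, 396.0, 245.0], 0.91), ([390.0, 262.0, 410.0, 295.0], 0.86), ([452.0, 336.0, 489.0, 360.0], 0.86), ([400.0, 313.0, 427.0, 350.0], 0.76), ([329.0, 273.0, 366.0, 306.0], 0.69), ([344.0, 93.0, 381.0, 149.0], 0.68), ([378.0, 167.0, 395.0, 197.0], 0.57)]
tape_roll [([333.0, 272.0, 368.0, 309.0], 0.62)]
dish [([285.0, 273.0, 322.0, 313.0], 0.93), ([131.0, 210.0, 170.0, 228.0], 0.6)]
jar_lid [([273.0, 219.0, 304.0, 252.0], 0.94)]
mustard [([246.0, 100.0, 281.0, 152.0], 0.63), ([389.0, 263.0, 410.0, 292.0], 0.33)]
pickles [([344.0, 97.0, 379.0, 146.0], 0.58), ([330.0, 272.0, 367.0, 308.0], 0.53)]
screwdriver [([454.0, 108.0, 469.0, 193.0], 0.94)]
```

View pics/top0.png

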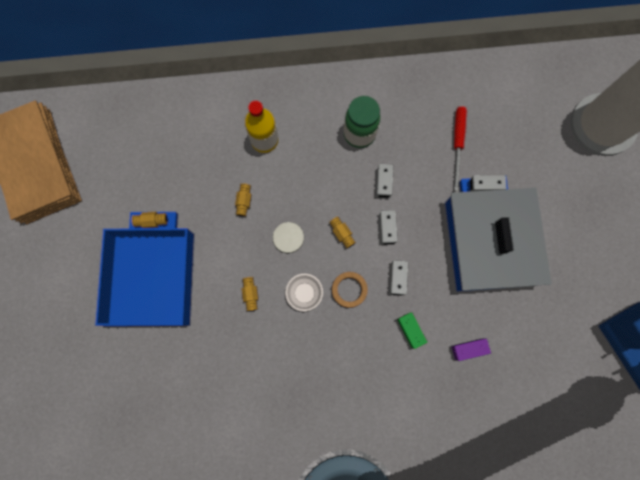

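View pics/scene0.png

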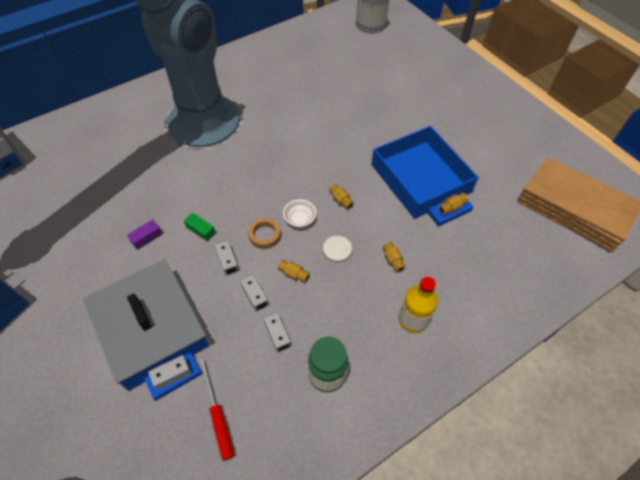

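Top view: brass bin is left and open (145,278). The lid is on the steel bin, right (498,240). Brass parts are at (243,199), (342,232) and (250,293). Steel parts are at (385,181), (388,227) and (399,278). The green and purple blocks are decoys. I'll put the brass in first, then move the lid, then the steel.

```bash
cat >> h.py <<'E'
def parts(c,kind):
    """colour blobs -> list of (x,y,yaw of long axis mod pi)"""
    hsv=cv2.cvtColor(c['img'],cv2.COLOR_RGB2HSV)
    if kind=='brass': m=cv2.inRange(hsv,(12,150,90),(24,255,255)); z=16
    elif kind=='steel': m=cv2.inRange(hsv,(0,0,150),(179,25,255)); z=32
    elif kind=='blue': m=cv2.inRange(hsv,(105,150,60),(125,255,255)); z=60
    elif kind=='black': m=cv2.inRange(hsv,(0,0,0),(179,255,45)); z=104
    m=cv2.morphologyEx(m,cv2.MORPH_CLOSE,np.ones((5,5)))
    out=[]
    for k in cv2.findContours(m,cv2.RETR_EXTERNAL,cv2.CHAIN_APPROX_NONE)[0]:
        a=cv2.contourArea(k)
        if a<60: continue
        w=np.array([back(c,*p[0],z)[:2] for p in k],np.float32)
        (x,y),(wd,ht),_=r=cv2.minAreaRect(w); b=cv2.boxPoints(r)
        e=max(b[1]-b[0],b[2]-b[1],key=np.linalg.norm)
        out.append((round(x,1),round(y,1),round(float(np.arctan2(e[1],e[0]))%np.pi,3),round(max(wd,ht)),round(min(wd,ht)),k.reshape(-1,2).mean(0).round().tolist()))
    return out
E
python3 - <<'E'
from h import *
for n in('top','scene'):
  c=cap(n)
  for k in('brass','steel','blue','black'):
    print(n,k); [print('  ',o) for o in parts(c,k) if 200<o[0]<1000]
E
```

```text
top brass
   (441.1, 158.2, 3.072, 66, 28, [249.0, 294.0])
   (554.2, -51.2, 0.468, 68, 29, [342.0, 232.0])
   (625.0, 366.8, 1.533, 68, 30, [149.0, 219.0])
   (650.4, 157.9, 2.954, 69, 28, [243.0, 199.0])
   (828.2, 106.2, 3.071, 69, 64, [259.0, 123.0])
top steel
   (432.2, 42.3, 1.717, 79, 78, [304.0, 292.0])
   (442.7, -161.1, 2.954, 64, 26, [400.0, 277.0])
   (552.3, 65.8, 2.268, 64, 63, [288.0, 237.0])
   (553.8, -153.3, 3.072, 62, 25, [389.0, 226.0])
   (656.4, -159.1, 2.93, 54, 23, [386.0, 181.0])
top blue
   (233.7, -592.5, 3.041, 37, 35, [632.0, 356.0])
   (511.5, 361.3, 3.048, 235, 187, [146.0, 273.0])
   (495.7, -275.2, 3.106, 191, 9, [453.0, 245.0])
   (621.4, -320.4, 3.041, 24, 20, [465.0, 185.0])
top black
   (301.3, -567.1, 2.912, 83, 55, [628.0, 326.0])
   (496.5, -364.0, 3.103, 71, 30, [503.0, 236.0])
scene brass
   (769.0, 135.7, 2.083, 73, 67, [421.0, 301.0])
   (552.2, -51.4, 0.474, 70, 33, [293.0, 270.0])
   (647.0, 159.4, 2.891, 73, 31, [393.0, 257.0])
   (845.7, 689.9, 1.153, 111, 52, [618.0, 208.0])
   (609.2, 376.9, 1.563, 76, 33, [453.0, 203.0])
   (437.5, 1
[... 617 characters left out ...]
.945, 69, 30, [225.0, 254.0])
   (544.8, 54.1, 1.047, 100, 43, [330.0, 241.0])
   (343.6, -229.8, 2.762, 78, 43, [179.0, 241.0])
   (432.9, 48.6, 1.677, 98, 86, [302.0, 209.0])
   (312.9, -38.8, 2.238, 55, 51, [246.0, 194.0])
   (531.7, 200.4, 2.367, 163, 106, [379.0, 213.0])
   (207.5, -150.0, 2.328, 136, 94, [187.0, 183.0])
   (537.4, 534.6, 2.116, 90, 46, [481.0, 154.0])
   (255.2, 164.4, 2.497, 262, 93, [302.0, 149.0])
scene blue
   (634.8, -374.8, 1.534, 169, 63, [168.0, 370.0])
   (332.9, -589.3, 1.727, 56, 28, [11.0, 309.0])
   (530.0, 351.5, 3.044, 268, 203, [430.0, 181.0])
   (701.5, 876.1, 2.213, 186, 60, [632.0, 135.0])
scene black
   (510.0, -370.4, 3.107, 82, 18, [140.0, 312.0])
```

```bash
cat >> h.py <<'E'
def plan(x,y,z,yaw,s=None):
    """jog from pose now to TCP x,y,z with tool x at yaw (mod pi, nearest)"""
    s=s or robot.sense(); M=R.from_quat(s['orientation']).as_matrix()
    a=np.arctan2(M[1,0],M[0,0]); d=(yaw-a+np.pi/2)%np.pi-np.pi/2
    t=M.T@(np.array([x,y,z])-s['eef_pos'])
    T=R.from_euler('z',a+d)*R.from_euler('x',np.pi)
    w=(R.from_matrix(M).inv()*T).as_rotvec()
    print('t',np.round(t,1).tolist(),'w',np.round(w,3).tolist(),'yaw now',round(a,3),'q7',round(s['qpos'][6],2),'eef',np.round(s['eef_pos'],1).tolist(),'width',round(s['width'],1),'clock',s['t'])
E
python3 - <<'E'
from h import *
c=cap('top')
A=[back(c,*p,60)[:2] for p in((105,230),(193,230),(189,326),(97,324))]
B=[back(c,*p,68)[:2] for p in((446,190),(536,189),(549,287),(455,292))]
for q in(A,B):
    q=np.array(q);print(q.round(1).tolist(),q.mean(0), [np.linalg.norm(q[i]-q[i-1]).round() for i in range(4)],cv2.minAreaRect(q.astype(np.float32)))
    e=(q[0]+q[1]-q[2]-q[3]);print('yaw',np.arctan2(e[1],e[0]))
    g=(q[0]+q[3]-q[1]-q[2]);print('yaw y',np.arctan2(-g[0],g[1]))
for r in [(149,219,36),(489,182,52)]:print(back(c,*r))
# order: brass far-left one first
plan(650,158,150,-0.19)
# crop views
i=c['img'][:,:,::-1];cv2.imwrite('pics/c.png',cv2.resize(np.vstack([i[200:340,80:280],i[170:310,400:600]]),None,fx=2.1*1.0,fy=2.1,interpolation=cv2.INTER_CUBIC))
E
```

```text
[[599.0, 443.3], [580.5, 260.3], [383.7, 278.1], [406.4, 462.0]] [492.39198462 360.94671752] [np.float64(194.0), np.float64(184.0), np.float64(198.0), np.float64(185.0)] ((491.3720397949219, 360.7154541015625), (185.2407989501953, 198.30389404296875), 84.45934295654297)
yaw -0.0933409196020074
yaw y -0.11175264936966268
[[611.1, -276.7], [594.1, -465.9], [387.6, -453.2], [396.8, -262.2]] [ 497.37184864 -364.50940611] [np.float64(215.0), np.float64(190.0), np.float64(207.0), np.float64(191.0)] ((497.47235107421875, -364.828125), (191.2247314453125, 214.7672882080078), 86.13504791259766)
yaw -0.06450426283833753
yaw y -0.06873376990220369
[620.06724707 359.01455803  36.        ]
[ 623.88536357 -376.09392745   52.        ]
t [668.4, -623.0, 81.3] w [-0.0, -0.0, 0.469] yaw now 0.279 q7 -0.05 eef [178.9, -624.9, 231.3] width 85.2 clock 0.85
```

View pics/c.png

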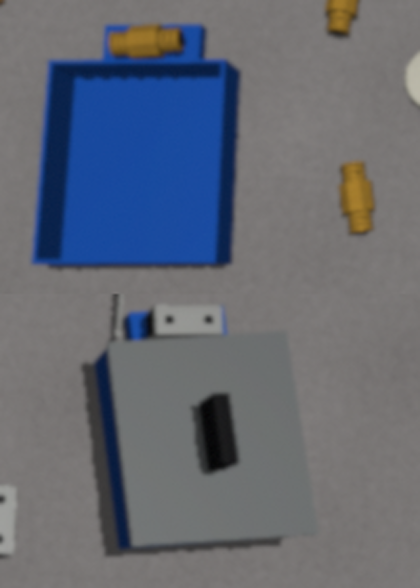

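Emit:
{"name": "jog_arm", "arguments": {"rows": [{"tx": 223,"ty": -208,"tz": 0,"wz": 0.469,"claw": 0.65},{"tx": 223,"ty": -208,"tz": 0,"wz": 0.469,"claw": 0.65},{"tx": 223,"ty": -208,"tz": 0,"wz": 0.469,"claw": 0.65},{"tx": 223,"ty": -208,"tz": 0,"wz": 0.469,"claw": 0.65},{"tx": 223,"ty": -208,"tz": 0,"wz": 0.469,"claw": 0.65}]}}

```text
invalid input
```

Emit:
{"name": "jog_arm", "arguments": {"rows": [{"tx": 105,"ty": -286,"claw": 0.65},{"tx": 105,"ty": -286,"claw": 0.65},{"tx": 105,"ty": -286,"claw": 0.65},{"tx": 105,"ty": -286,"claw": 0.65},{"tx": 105,"ty": -286,"claw": 0.65}]}}

```text
invalid input
```

Emit:
{"name": "jog_arm", "arguments": {"rows": [{"tx": 105,"ty": -286,"claw": 0.65},{"tx": 105,"ty": -286,"claw": 0.65},{"tx": 105,"ty": -286,"claw": 0.65},{"tx": 105,"ty": -286,"claw": 0.65},{"tx": 105,"ty": -286,"claw": 0.65}]}}

```text
invalid input
```

```bash
cat > fit.py <<'E'
from h import *
from scipy.optimize import least_squares
def fit(obs,sx,sy,z,x0):
    # obs: (cam, [u,v] in order far-left, far-right, near-right, near-left)
    C=np.array([(1,1),(1,-1),(-1,-1),(-1,1)])*[sx/2,sy/2]
    def f(p):
        Q=C@R.from_euler('z',p[2]).as_matrix()[:2,:2].T+p[:2]
        return np.concatenate([np.array(proj(c,(*q,z)))-o for c,O in obs for q,o in zip(Q,O) if o is not None])
    r=least_squares(f,x0);return r.x.round(3),r.fun.round(1)
E
python3 - <<'E'
from fit import *
s=robot.capture('scene');t=robot.capture('top')
o=np.array
print(fit([(s,[(476,178),(418,213),(373,162),(431,130)]),(t,[(105,230),(193,230),(189,326),(97,324)])],200,176,60,[492,361,-.09]))
print(fit([(s,[(205,338),(126,380),(85,298),(167,263)]),(t,[(446,190),(536,189),(549,287),(455,292)])],206,182,68,[497,-364,-.06]))
plan(650,158,80,-0.19)
E
```

```text
(array([ 4.99200e+02,  3.60602e+02, -8.10000e-02]), array([  0.7,   1.1,  -1.4,  -5.5,  -2.8, -10.5,  -3.6,  -2.7,   1.5,
        -3.4,  -2.4,  -5. ,  -1.6,  -4.2,   2.8,  -0.4]))
(array([ 5.01552e+02, -3.65762e+02, -4.70000e-02]), array([ 3.3, -3.8, -7.7,  1.6,  0.3, -2.1,  1.8, -6.1,  1.6,  0.9, -2.6,
       -2.6, -1.3, -3.3,  3.4, -3.4]))
t [668.4, -623.0, 151.3] w [-0.0, -0.0, 0.469] yaw now 0.279 q7 -0.05 eef [178.9, -624.9, 231.3] width 85.6 clock 0.95
```

Emit:
{"name": "jog_arm", "arguments": {"rows": [{"wx": 0,"wy": 0,"wz": 0.469,"tx": 223,"ty": -208,"tz": 0,"claw": 0.65},{"wx": 0,"wy": 0,"wz": 0.469,"tx": 223,"ty": -208,"tz": 0,"claw": 0.65},{"wx": 0,"wy": 0,"wz": 0.469,"tx": 223,"ty": -208,"tz": 0,"claw": 0.65},{"wx": 0,"wy": 0,"wz": 0.469,"tx": 223,"ty": -208,"tz": 0,"claw": 0.65},{"wx": 0,"wy": 0,"wz": 0.469,"tx": 223,"ty": -208,"tz": 0,"claw": 0.65}]}}

```text
t: 1.58
eef_pos: [337.3, -361.4, 231.6]
orientation: [0.996, -0.094, 0.0, 0.0]
wrist_force: [0.3, -0.6, 0.7]
width: 55.3
```

Emit:
{"name": "jog_arm", "arguments": {"rows": [{"wx": 0,"wy": 0,"wz": 0,"tx": 105,"ty": -286,"tz": 0,"claw": 0.65},{"wx": 0,"wy": 0,"wz": 0,"tx": 105,"ty": -286,"tz": 0,"claw": 0.65},{"wx": 0,"wy": 0,"wz": 0,"tx": 105,"ty": -286,"tz": 0,"claw": 0.65},{"wx": 0,"wy": 0,"wz": 0,"tx": 105,"ty": -286,"tz": 0,"claw": 0.65},{"wx": 0,"wy": 0,"wz": 0,"tx": 105,"ty": -286,"tz": 0,"claw": 0.65}]}}

```text
t: 2.2
eef_pos: [494.3, -100.3, 231.8]
orientation: [0.996, -0.094, 0.001, 0.0]
wrist_force: [1.1, -0.8, 0.4]
width: 55.8
```

Emit:
{"name": "jog_arm", "arguments": {"rows": [{"wx": 0,"wy": 0,"wz": 0,"tx": 105,"ty": -286,"tz": 0,"claw": 0.65},{"wx": 0,"wy": 0,"wz": 0,"tx": 105,"ty": -286,"tz": 0,"claw": 0.65},{"wx": 0,"wy": 0,"wz": 0,"tx": 105,"ty": -286,"tz": 0,"claw": 0.65},{"wx": 0,"wy": 0,"wz": 0,"tx": 105,"ty": -286,"tz": 0,"claw": 0.65},{"wx": 0,"wy": 0,"wz": 0,"tx": 105,"ty": -286,"tz": 0,"claw": 0.65}]}}

```text
t: 2.82
eef_pos: [651.4, 160.7, 231.4]
orientation: [0.996, -0.095, 0.0, -0.0]
wrist_force: [0.5, 0.7, 0.7]
width: 55.5
```

Run:
```python
from h import *
c=cap('scene','s1.png');c=cap('top')
plan(650,158,100,-0.19)
i=c['img'][:,:,::-1].copy()
for x in range(300,900,100):
  for y in range(-500,600,100):
    u,v=proj(c,(x,y,0));cv2.circle(i,(int(round(u)),int(round(v))),1,(0,0,255),-1)
cv2.imwrite('pics/t1.png',i)
```

```text
t [1.2, 11.0, 130.9] w [-0.007, 0.001, 0.01] yaw now -0.18 q7 -2.22 eef [650.8, 168.0, 231.0] width 55.1 clock 2.925
```

View pics/s1.png

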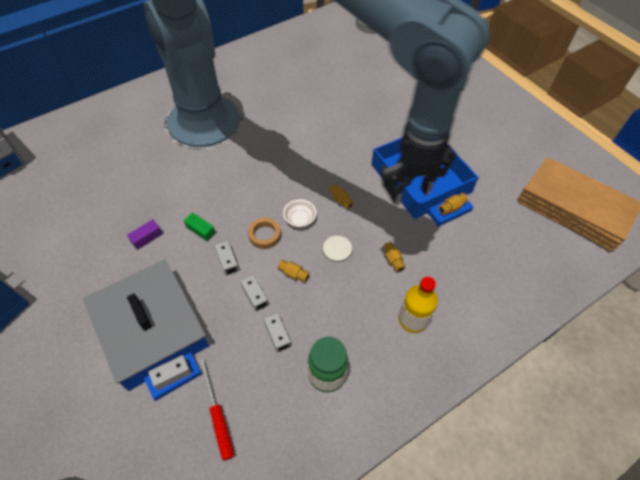

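Scene view: the gripper hangs above the table between the bin and the far brass part (393,257), which is about where I planned it. Descending.

Emit:
{"name": "jog_arm", "arguments": {"rows": [{"wx": -0.007,"wy": 0,"wz": 0.01,"tx": 0,"ty": 11,"tz": 55,"claw": 0.65},{"wx": -0.007,"wy": 0,"wz": 0.01,"tx": 0,"ty": 11,"tz": 110,"claw": 0.65},{"wx": -0.007,"wy": 0,"wz": 0.01,"tx": 0,"ty": 11,"tz": 165,"claw": 0.65},{"wx": -0.007,"wy": 0,"wz": 0.01,"tx": 0,"ty": 11,"tz": 205,"claw": 0.65},{"wx": -0.007,"wy": 0,"wz": 0.01,"tx": 0,"ty": 11,"tz": 228,"claw": 0.65}]}}

```text
t: 3.55
eef_pos: [649.7, 152.2, 4.0]
orientation: [0.995, -0.099, 0.001, -0.0]
wrist_force: [-1.1, 4.5, 2.6]
width: 55.1
```

Emit:
{"name": "jog_arm", "arguments": {"rows": [{"wx": 0,"wy": 0,"wz": 0,"tx": 0,"ty": 0,"tz": 0,"claw": 0.65},{"wx": 0,"wy": 0,"wz": 0,"tx": 0,"ty": 0,"tz": 0,"claw": 0.2},{"wx": 0,"wy": 0,"wz": 0,"tx": 0,"ty": 0,"tz": 0,"claw": 0.2},{"wx": 0,"wy": 0,"wz": 0,"tx": 0,"ty": 0,"tz": 0,"claw": 0.2},{"wx": 0,"wy": 0,"wz": 0,"tx": 0,"ty": 0,"tz": 0,"claw": 0.2}]}}

```text
t: 4.18
eef_pos: [649.1, 146.6, 4.5]
orientation: [0.995, -0.1, 0.0, 0.004]
wrist_force: [-0.8, -1.1, 5.0]
width: 29.3
```

Run:
```python
from h import *
print(fit) if 0 else None
plan(540,330,130,-0.08)
s=robot.sense();print(np.round(s['wrist_force'],1),np.round(s['qpos'],2))
```

```text
t [-143.3, -156.9, -127.0] w [0.008, -0.001, -0.121] yaw now -0.201 q7 -2.31 eef [649.1, 146.6, 4.5] width 29.3 clock 4.175
[-0.8 -1.1  5. ] [-0.    0.71 -0.38  1.67  0.34  0.84 -2.31]
```

View pics/t1.png

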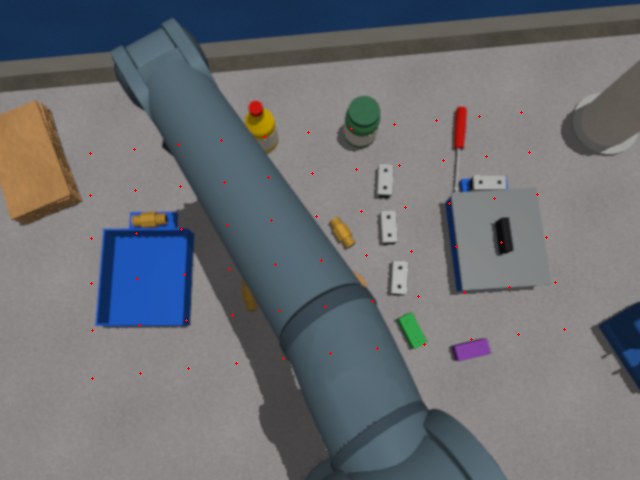

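Emit:
{"name": "jog_arm", "arguments": {"rows": [{"wx": 0,"wy": 0,"wz": 0,"tx": 0,"ty": 0,"tz": 0,"claw": 0.5},{"wx": 0,"wy": 0,"wz": 0,"tx": 0,"ty": 0,"tz": 4,"claw": 0.5},{"wx": 0,"wy": 0,"wz": 0,"tx": 0,"ty": 0,"tz": 4,"claw": 0.2},{"wx": 0,"wy": 0,"wz": 0,"tx": 0,"ty": 0,"tz": 4,"claw": 0.2},{"wx": 0,"wy": 0,"wz": 0,"tx": 0,"ty": 0,"tz": 4,"claw": 0.2}]}}

```text
t: 4.8
eef_pos: [649.0, 149.7, -0.0]
orientation: [0.995, -0.099, 0.001, 0.002]
wrist_force: [0.8, 3.0, 3.6]
width: 29.3
```

Emit:
{"name": "jog_arm", "arguments": {"rows": [{"wx": 0,"wy": 0,"wz": 0,"tx": 0,"ty": 0,"tz": -30,"claw": 0.2},{"wx": 0,"wy": 0,"wz": 0,"tx": 0,"ty": 0,"tz": -80,"claw": 0.2},{"wx": 0,"wy": 0,"wz": 0,"tx": 0,"ty": 0,"tz": -130,"claw": 0.2},{"wx": 0,"wy": 0,"wz": 0,"tx": 0,"ty": 0,"tz": -130,"claw": 0.2},{"wx": 0,"wy": 0,"wz": 0,"tx": 0,"ty": 0,"tz": -130,"claw": 0.2}]}}

```text
t: 5.42
eef_pos: [646.7, 146.3, 127.1]
orientation: [0.995, -0.1, -0.002, 0.005]
wrist_force: [-0.8, 0.3, -2.3]
width: 29.6
```

Run:
```python
from h import *
plan(541,328,130,-0.08)
s=robot.sense();print(np.round(s['wrist_force'],1),np.round(s['joint_velocities'],2))
c=cap('scene');i=c['img'][:,:,::-1]
cv2.imwrite('pics/s2.png',cv2.resize(i[110:290,340:500],None,fx=3.3,fy=3.3,interpolation=cv2.INTER_CUBIC))
print(parts(c,'brass'))
```

```text
t [-139.9, -156.9, -4.1] w [0.011, 0.004, -0.121] yaw now -0.201 q7 -2.25 eef [646.7, 146.3, 127.1] width 29.6 clock 5.425
[-0.8  0.3 -2.3] [-0.    0.03  0.    0.03 -0.   -0.    0.  ]
[(769.0, 135.7, 2.083, 73, 67, [421.0, 301.0]), (552.3, -51.4, 0.555, 69, 33, [293.0, 270.0]), (887.6, 605.3, 1.578, 52, 29, [609.0, 240.0]), (603.4, 213.7, 3.069, 50, 38, [401.0, 232.0]), (836.4, 588.5, 2.951, 62, 50, [585.0, 226.0]), (609.0, 376.9, 1.583, 76, 32, [453.0, 203.0]), (724.8, 555.6, 2.99, 86, 39, [540.0, 202.0]), (435.1, 160.0, 0.058, 68, 31, [340.0, 195.0])]
```

View pics/s2.png

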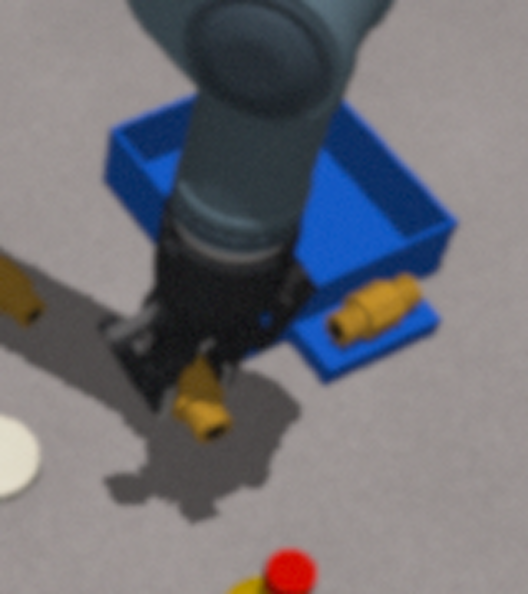

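Close-up: the brass part is held across its nut and clear of the table. Carrying it to the bin.

Emit:
{"name": "jog_arm", "arguments": {"rows": [{"wx": 0,"wy": 0,"wz": -0.121,"tx": -47,"ty": -52,"tz": 0,"claw": 0.2},{"wx": 0,"wy": 0,"wz": -0.121,"tx": -90,"ty": -100,"tz": 0,"claw": 0.2},{"wx": 0,"wy": 0,"wz": -0.121,"tx": -125,"ty": -140,"tz": 0,"claw": 0.2},{"wx": 0,"wy": 0,"wz": -0.121,"tx": -140,"ty": -157,"tz": 0,"claw": 0.2},{"wx": 0,"wy": 0,"wz": -0.121,"tx": -140,"ty": -157,"tz": 0,"claw": 0.2}]}}

```text
t: 6.1
eef_pos: [538.5, 332.1, 125.6]
orientation: [0.999, -0.036, -0.003, 0.004]
wrist_force: [-1.1, -0.1, -2.6]
width: 29.7
```

Emit:
{"name": "jog_arm", "arguments": {"rows": [{"wx": 0,"wy": 0,"wz": 0,"tx": 0,"ty": 0,"tz": 0,"claw": 0.2},{"wx": 0,"wy": 0,"wz": 0,"tx": 0,"ty": 0,"tz": 20,"claw": 0.2},{"wx": 0,"wy": 0,"wz": 0,"tx": 0,"ty": 0,"tz": 40,"claw": 0.2},{"wx": 0,"wy": 0,"wz": 0,"tx": 0,"ty": 0,"tz": 40,"claw": 0.2},{"wx": 0,"wy": 0,"wz": 0,"tx": 0,"ty": 0,"tz": 40,"claw": 0.2}]}}

```text
t: 6.72
eef_pos: [542.4, 329.8, 87.7]
orientation: [0.999, -0.04, -0.001, 0.004]
wrist_force: [-0.5, -0.3, -0.9]
width: 29.4
```

Run:
```python
from h import *
plan(541,328,6,-0.08)
s=robot.sense();print(np.round(s['wrist_force'],1),np.round(s['qpos'],2))
c=cap('scene');i=c['img'][:,:,::-1]
cv2.imwrite('pics/s3.png',cv2.resize(i[90:250,340:500],None,fx=3.5,fy=3.5,interpolation=cv2.INTER_CUBIC))
```

```text
t [-1.1, 1.3, 81.7] w [0.007, 0.001, 0.001] yaw now -0.079 q7 -2.51 eef [542.4, 329.8, 87.7] width 29.4 clock 6.725
[-0.5 -0.3 -0.9] [-0.23  0.57 -0.5   1.72  0.33  0.95 -2.51]
```

View pics/s3.png

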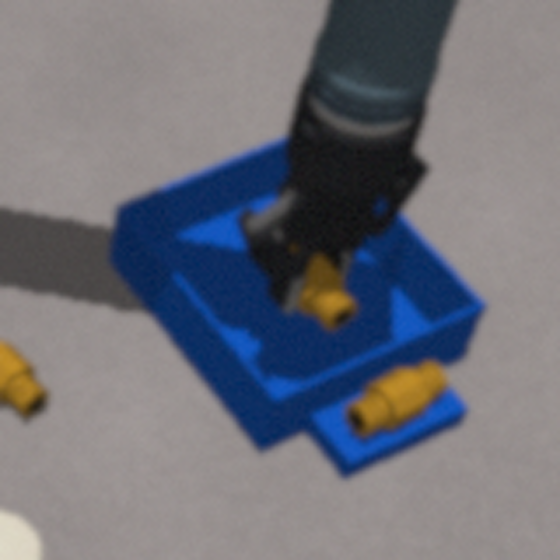

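Emit:
{"name": "jog_arm", "arguments": {"rows": [{"wx": 0.007,"wy": 0,"wz": 0,"tx": -1,"ty": 1,"tz": 40,"claw": 0.2},{"wx": 0.007,"wy": 0,"wz": 0,"tx": -1,"ty": 1,"tz": 65,"claw": 0.2},{"wx": 0.007,"wy": 0,"wz": 0,"tx": -1,"ty": 1,"tz": 80,"claw": 0.2},{"wx": 0.007,"wy": 0,"wz": 0,"tx": -1,"ty": 1,"tz": 80,"claw": 0.2},{"wx": 0.007,"wy": 0,"wz": 0,"tx": -1,"ty": 1,"tz": 80,"claw": 0.48}]}}

```text
t: 7.4
eef_pos: [542.2, 334.2, 11.1]
orientation: [0.999, -0.038, 0.002, -0.004]
wrist_force: [0.1, 5.6, 0.8]
width: 41.1
```

Emit:
{"name": "jog_arm", "arguments": {"rows": [{"wx": 0,"wy": 0,"wz": 0,"tx": 0,"ty": 0,"tz": 0,"claw": 0.48},{"wx": 0,"wy": 0,"wz": 0,"tx": 0,"ty": 0,"tz": 0,"claw": 0.48},{"wx": 0,"wy": 0,"wz": 0,"tx": 0,"ty": 0,"tz": -40,"claw": 0.48},{"wx": 0,"wy": 0,"wz": 0,"tx": 0,"ty": 0,"tz": -90,"claw": 0.48},{"wx": 0,"wy": 0,"wz": 0,"tx": 0,"ty": 0,"tz": -114,"claw": 0.48}]}}

```text
t: 8.02
eef_pos: [543.9, 330.0, 127.8]
orientation: [0.999, -0.04, 0.003, -0.002]
wrist_force: [-0.2, -0.3, 0.3]
width: 40.6
```

Emit:
{"name": "jog_arm", "arguments": {"rows": [{"wx": 0,"wy": 0,"wz": 0,"tx": -22,"ty": 45,"tz": 0,"claw": 0.65},{"wx": 0,"wy": 0,"wz": 0,"tx": -50,"ty": 100,"tz": 0,"claw": 0.65},{"wx": 0,"wy": 0,"wz": 0,"tx": -75,"ty": 150,"tz": 0,"claw": 0.65},{"wx": 0,"wy": 0,"wz": 0,"tx": -88,"ty": 178,"tz": 0,"claw": 0.65},{"wx": 0,"wy": 0,"wz": 0,"tx": -88,"ty": 178,"tz": 0,"claw": 0.65}]}}

```text
t: 8.65
eef_pos: [439.2, 154.9, 123.3]
orientation: [0.999, -0.042, 0.0, 0.001]
wrist_force: [1.2, -0.8, -0.2]
width: 56.0
```

Emit:
{"name": "jog_arm", "arguments": {"rows": [{"wx": 0,"wy": 0,"wz": 0,"tx": 0,"ty": 0,"tz": 0,"claw": 0.65},{"wx": 0,"wy": 0,"wz": 0,"tx": 0,"ty": 0,"tz": 30,"claw": 0.65},{"wx": 0,"wy": 0,"wz": 0,"tx": 0,"ty": 0,"tz": 40,"claw": 0.65},{"wx": 0,"wy": 0,"wz": 0,"tx": 0,"ty": 0,"tz": 40,"claw": 0.65},{"wx": 0,"wy": 0,"wz": 0,"tx": 0,"ty": 0,"tz": 40,"claw": 0.65}]}}

```text
t: 9.28
eef_pos: [440.3, 158.9, 82.9]
orientation: [0.999, -0.039, 0.0, -0.0]
wrist_force: [0.4, 0.3, 0.7]
width: 55.6
```

Run:
```python
from h import *
plan(439,158.5,-1,-0.07)
c=cap('scene');i=c['img'][:,:,::-1]
cv2.imwrite('pics/s4.png',cv2.resize(i[90:290,270:490],None,fx=2.8,fy=2.8,interpolation=cv2.INTER_CUBIC))
print(parts(c,'brass'))
```

```text
t [-1.3, 0.5, 83.9] w [-0.001, -0.0, -0.008] yaw now -0.078 q7 -2.27 eef [440.3, 158.9, 82.9] width 55.6 clock 9.275
[(769.0, 135.7, 2.083, 73, 67, [420.0, 301.0]), (553.1, -51.0, 0.474, 71, 33, [293.0, 271.0]), (841.0, 596.4, 0.374, 132, 56, [590.0, 229.0]), (734.7, 552.8, 0.351, 90, 42, [543.0, 206.0]), (608.8, 376.7, 1.791, 78, 32, [453.0, 203.0]), (437.4, 158.4, 0.151, 75, 33, [341.0, 196.0]), (532.0, 337.1, 2.816, 56, 32, [420.0, 190.0])]
```

View pics/s4.png

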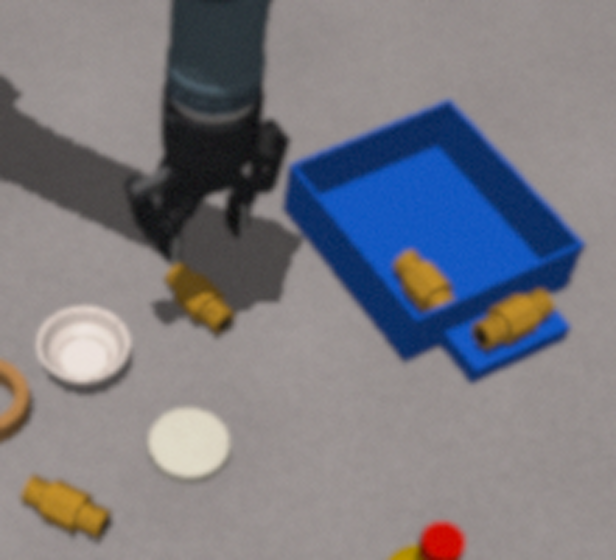

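Scene view: the first brass part lies in the bin (420,190). The gripper is straddling the second part (341,196).

Emit:
{"name": "jog_arm", "arguments": {"rows": [{"wx": 0,"wy": 0,"wz": 0,"tx": -1,"ty": 0,"tz": 40,"claw": 0.65},{"wx": 0,"wy": 0,"wz": 0,"tx": -1,"ty": 0,"tz": 70,"claw": 0.65},{"wx": 0,"wy": 0,"wz": 0,"tx": -1,"ty": 0,"tz": 84,"claw": 0.65},{"wx": 0,"wy": 0,"wz": 0,"tx": -1,"ty": 0,"tz": 84,"claw": 0.65},{"wx": 0,"wy": 0,"wz": 0,"tx": -1,"ty": 0,"tz": 84,"claw": 0.2}]}}

```text
t: 9.95
eef_pos: [439.6, 158.6, -0.6]
orientation: [0.999, -0.04, 0.001, -0.0]
wrist_force: [0.9, 0.6, -0.6]
width: 39.0
```

Emit:
{"name": "jog_arm", "arguments": {"rows": [{"wx": 0,"wy": 0,"wz": 0,"tx": 0,"ty": 0,"tz": 0,"claw": 0.2},{"wx": 0,"wy": 0,"wz": 0,"tx": 0,"ty": 0,"tz": 0,"claw": 0.2},{"wx": 0,"wy": 0,"wz": 0,"tx": 0,"ty": 0,"tz": -40,"claw": 0.2},{"wx": 0,"wy": 0,"wz": 0,"tx": 0,"ty": 0,"tz": -90,"claw": 0.2},{"wx": 0,"wy": 0,"wz": 0,"tx": 0,"ty": 0,"tz": -125,"claw": 0.2}]}}

```text
t: 10.58
eef_pos: [439.1, 158.2, 125.5]
orientation: [0.999, -0.04, 0.001, -0.0]
wrist_force: [1.1, 0.1, -1.5]
width: 32.2
```

Emit:
{"name": "jog_arm", "arguments": {"rows": [{"wx": 0,"wy": 0,"wz": 0,"tx": 0,"ty": -45,"tz": 0,"claw": 0.2},{"wx": 0,"wy": 0,"wz": 0,"tx": 0,"ty": -100,"tz": 0,"claw": 0.2},{"wx": 0,"wy": 0,"wz": 0,"tx": -1,"ty": -150,"tz": 0,"claw": 0.2},{"wx": 0,"wy": 0,"wz": 0,"tx": -1,"ty": -176,"tz": 0,"claw": 0.2},{"wx": 0,"wy": 0,"wz": 0,"tx": -1,"ty": -176,"tz": 0,"claw": 0.2}]}}

```text
t: 11.2
eef_pos: [450.4, 336.6, 123.7]
orientation: [0.999, -0.037, -0.0, -0.001]
wrist_force: [-0.5, -0.5, -2.1]
width: 32.1
```

Emit:
{"name": "jog_arm", "arguments": {"rows": [{"wx": 0,"wy": 0,"wz": 0,"tx": 0,"ty": 0,"tz": 0,"claw": 0.2},{"wx": 0,"wy": 0,"wz": 0,"tx": 0,"ty": 0,"tz": 0,"claw": 0.2}]}}

```text
t: 11.45
eef_pos: [451.8, 331.3, 122.9]
orientation: [0.999, -0.041, -0.0, 0.001]
wrist_force: [-0.2, -0.5, -1.2]
width: 32.1
```

Run:
```python
from h import *
plan(452,335,7,-0.08)
c=cap('scene')
print(parts(c,'brass'))
```

```text
t [-0.0, -4.0, 115.9] w [0.002, 0.001, -0.002] yaw now -0.082 q7 -2.59 eef [451.8, 331.3, 122.9] width 32.1 clock 11.45
[(769.0, 135.7, 2.083, 73, 67, [420.0, 301.0]), (552.0, -51.6, 0.474, 71, 33, [293.0, 270.0]), (867.3, 606.3, 0.985, 109, 85, [602.0, 231.0]), (609.0, 376.9, 1.619, 77, 32, [453.0, 203.0]), (750.0, 562.0, 0.353, 131, 54, [550.0, 208.0]), (531.6, 336.6, 2.946, 56, 32, [421.0, 190.0]), (378.2, 427.2, 3.105, 56, 34, [410.0, 137.0])]
```

Emit:
{"name": "jog_arm", "arguments": {"rows": [{"wx": 0,"wy": 0,"wz": 0,"tx": 0,"ty": -2,"tz": 55,"claw": 0.2},{"wx": 0,"wy": 0,"wz": 0,"tx": 0,"ty": -2,"tz": 95,"claw": 0.2},{"wx": 0,"wy": 0,"wz": 0,"tx": 0,"ty": -2,"tz": 115,"claw": 0.2},{"wx": 0,"wy": 0,"wz": 0,"tx": 0,"ty": -2,"tz": 115,"claw": 0.2},{"wx": 0,"wy": 0,"wz": 0,"tx": 0,"ty": -2,"tz": 115,"claw": 0.48}]}}

```text
t: 12.12
eef_pos: [453.5, 342.4, 11.3]
orientation: [0.999, -0.039, 0.002, -0.006]
wrist_force: [1.2, 7.5, 1.5]
width: 40.5
```

Emit:
{"name": "jog_arm", "arguments": {"rows": [{"wx": 0,"wy": 0,"wz": 0,"tx": 0,"ty": 0,"tz": 0,"claw": 0.48},{"wx": 0,"wy": 0,"wz": 0,"tx": 0,"ty": 0,"tz": 0,"claw": 0.48},{"wx": 0,"wy": 0,"wz": 0,"tx": 0,"ty": 0,"tz": -40,"claw": 0.48},{"wx": 0,"wy": 0,"wz": 0,"tx": 0,"ty": 0,"tz": -90,"claw": 0.48},{"wx": 0,"wy": 0,"wz": 0,"tx": 0,"ty": 0,"tz": -114,"claw": 0.48}]}}

```text
t: 12.75
eef_pos: [453.3, 336.0, 126.0]
orientation: [0.999, -0.04, 0.002, -0.001]
wrist_force: [-0.6, -0.8, -0.0]
width: 41.4
```

Emit:
{"name": "jog_arm", "arguments": {"rows": [{"wx": 0,"wy": 0,"wz": -0.1,"tx": 19,"ty": 54,"tz": 0,"claw": 0.65},{"wx": 0,"wy": 0,"wz": -0.25,"tx": 39,"ty": 112,"tz": 0,"claw": 0.65},{"wx": 0,"wy": 0,"wz": -0.4,"tx": 59,"ty": 170,"tz": 0,"claw": 0.65},{"wx": 0,"wy": 0,"wz": -0.55,"tx": 79,"ty": 228,"tz": 0,"claw": 0.65},{"wx": 0,"wy": 0,"wz": -0.55,"tx": 98,"ty": 282,"tz": 0,"claw": 0.65}]}}

```text
t: 13.38
eef_pos: [527.2, 43.2, 123.0]
orientation: [0.973, 0.233, -0.0, 0.0]
wrist_force: [1.1, 0.1, -0.2]
width: 55.4
```

Emit:
{"name": "jog_arm", "arguments": {"rows": [{"wx": 0,"wy": 0,"wz": 0,"tx": 0,"ty": 0,"tz": 0,"claw": 0.65},{"wx": 0,"wy": 0,"wz": 0,"tx": 0,"ty": 0,"tz": 0,"claw": 0.65},{"wx": 0,"wy": 0,"wz": 0,"tx": 0,"ty": 0,"tz": 0,"claw": 0.65}]}}

```text
t: 13.75
eef_pos: [526.5, 48.7, 122.6]
orientation: [0.972, 0.235, -0.0, -0.0]
wrist_force: [-0.6, -0.3, -0.0]
width: 55.7
```

Run:
```python
from h import *
plan(552.5,-51,80,.47)
c=cap('top')
print(parts(c,'brass'))
c=cap('scene')
print(parts(c,'brass'))
```

```text
t [-22.3, 100.6, 42.5] w [-0.001, 0.0, 0.004] yaw now 0.474 q7 -1.48 eef [526.5, 48.7, 122.6] width 55.7 clock 13.75
[(456.5, 343.4, 0.124, 67, 29, [162.0, 295.0]), (545.2, 332.6, 3.101, 69, 28, [166.0, 254.0]), (625.4, 365.9, 1.584, 69, 30, [149.0, 219.0]), (823.9, 106.3, 0.2, 71, 64, [260.0, 123.0])]
[(769.0, 135.7, 2.083, 73, 67, [421.0, 301.0]), (552.0, -51.6, 0.536, 70, 32, [293.0, 270.0]), (852.7, 594.0, 0.418, 96, 46, [595.0, 232.0]), (744.9, 555.1, 0.376, 126, 41, [548.0, 208.0]), (609.0, 376.9, 1.619, 77, 32, [453.0, 203.0]), (531.1, 336.5, 2.933, 57, 33, [420.0, 190.0]), (452.0, 346.4, 3.133, 73, 32, [403.0, 168.0])]
```

Emit:
{"name": "jog_arm", "arguments": {"rows": [{"wx": 0,"wy": 0,"wz": 0,"tx": -11,"ty": 50,"tz": 0,"claw": 0.65},{"wx": 0,"wy": 0,"wz": 0,"tx": -22,"ty": 100,"tz": 20,"claw": 0.65},{"wx": 0,"wy": 0,"wz": 0,"tx": -22,"ty": 100,"tz": 60,"claw": 0.65},{"wx": 0,"wy": 0,"wz": 0,"tx": -22,"ty": 100,"tz": 70,"claw": 0.65},{"wx": 0,"wy": 0,"wz": 0,"tx": -22,"ty": 100,"tz": 70,"claw": 0.65}]}}

```text
t: 14.48
eef_pos: [552.1, -50.2, 51.8]
orientation: [0.972, 0.235, -0.001, -0.001]
wrist_force: [1.3, -0.1, 0.6]
width: 55.3
```

Emit:
{"name": "jog_arm", "arguments": {"rows": [{"wx": 0,"wy": 0,"wz": 0,"tx": 0,"ty": 0,"tz": 0,"claw": 0.65},{"wx": 0,"wy": 0,"wz": 0,"tx": 0,"ty": 0,"tz": 30,"claw": 0.65},{"wx": 0,"wy": 0,"wz": 0,"tx": 0,"ty": 0,"tz": 53,"claw": 0.65},{"wx": 0,"wy": 0,"wz": 0,"tx": 0,"ty": 0,"tz": 53,"claw": 0.65},{"wx": 0,"wy": 0,"wz": 0,"tx": 0,"ty": 0,"tz": 53,"claw": 0.2}]}}

```text
t: 15.1
eef_pos: [554.1, -51.9, 0.8]
orientation: [0.972, 0.234, 0.001, 0.0]
wrist_force: [0.0, -0.2, 0.7]
width: 38.5
```

Emit:
{"name": "jog_arm", "arguments": {"rows": [{"wx": 0,"wy": 0,"wz": 0,"tx": 0,"ty": 0,"tz": 0,"claw": 0.2},{"wx": 0,"wy": 0,"wz": 0,"tx": 0,"ty": 0,"tz": 0,"claw": 0.2},{"wx": 0,"wy": 0,"wz": 0,"tx": 0,"ty": 0,"tz": -40,"claw": 0.2},{"wx": 0,"wy": 0,"wz": 0,"tx": 0,"ty": 0,"tz": -90,"claw": 0.2},{"wx": 0,"wy": 0,"wz": 0,"tx": 0,"ty": 0,"tz": -125,"claw": 0.2}]}}

```text
t: 15.72
eef_pos: [553.1, -52.5, 126.1]
orientation: [0.972, 0.233, 0.0, 0.0]
wrist_force: [0.5, -0.1, -2.2]
width: 30.6
```

Emit:
{"name": "jog_arm", "arguments": {"rows": [{"wx": 0,"wy": 0,"wz": 0,"tx": 0,"ty": 0,"tz": 0,"claw": 0.2},{"wx": 0,"wy": 0,"wz": 0,"tx": 0,"ty": 0,"tz": 0,"claw": 0.2}]}}

```text
t: 15.98
eef_pos: [551.4, -52.7, 123.0]
orientation: [0.972, 0.233, -0.002, -0.0]
wrist_force: [-1.1, 0.5, -2.7]
width: 30.8
```

Run:
```python
from h import *
plan(542,392,126,-.08)
```

```text
t [193.3, -400.6, -3.1] w [-0.001, 0.003, 0.551] yaw now 0.471 q7 -1.3 eef [551.4, -52.7, 123.0] width 30.8 clock 15.975
```

Emit:
{"name": "jog_arm", "arguments": {"rows": [{"wx": 0,"wy": 0,"wz": 0.1,"tx": 24,"ty": -50,"tz": -3,"claw": 0.2},{"wx": 0,"wy": 0,"wz": 0.25,"tx": 49,"ty": -103,"tz": -3,"claw": 0.2},{"wx": 0,"wy": 0,"wz": 0.4,"tx": 74,"ty": -156,"tz": -3,"claw": 0.2},{"wx": 0,"wy": 0,"wz": 0.551,"tx": 99,"ty": -209,"tz": -3,"claw": 0.2},{"wx": 0,"wy": 0,"wz": 0.551,"tx": 125,"ty": -260,"tz": -3,"claw": 0.2}]}}

```text
t: 16.6
eef_pos: [544.1, 236.9, 124.4]
orientation: [0.999, -0.04, -0.003, 0.001]
wrist_force: [0.9, -0.6, -1.6]
width: 31.0
```

Emit:
{"name": "jog_arm", "arguments": {"rows": [{"wx": 0,"wy": 0,"wz": 0,"tx": -5,"ty": -52,"tz": 0,"claw": 0.2},{"wx": 0,"wy": 0,"wz": 0,"tx": -10,"ty": -100,"tz": 0,"claw": 0.2},{"wx": 0,"wy": 0,"wz": 0,"tx": -16,"ty": -135,"tz": 0,"claw": 0.2},{"wx": 0,"wy": 0,"wz": 0,"tx": -16,"ty": -151,"tz": 0,"claw": 0.2},{"wx": 0,"wy": 0,"wz": 0,"tx": -16,"ty": -151,"tz": 0,"claw": 0.2}]}}

```text
t: 17.23
eef_pos: [541.3, 387.8, 125.4]
orientation: [0.999, -0.039, -0.002, 0.001]
wrist_force: [0.9, 0.1, -2.5]
width: 30.7
```

Emit:
{"name": "jog_arm", "arguments": {"rows": [{"wx": 0,"wy": 0,"wz": 0,"tx": 0,"ty": 0,"tz": 0,"claw": 0.2},{"wx": 0,"wy": 0,"wz": 0,"tx": 0,"ty": 0,"tz": 0,"claw": 0.2},{"wx": 0,"wy": 0,"wz": 0,"tx": 0,"ty": 0,"tz": 0,"claw": 0.2}]}}

```text
t: 17.6
eef_pos: [543.1, 386.2, 127.3]
orientation: [0.999, -0.041, -0.0, 0.0]
wrist_force: [0.1, 0.5, -2.2]
width: 31.0
```

Run:
```python
from h import *
plan(542,388,8,-.08)
```

```text
t [-1.2, -1.7, 119.3] w [0.001, 0.0, -0.002] yaw now -0.082 q7 -2.58 eef [543.1, 386.2, 127.3] width 31.0 clock 17.6
```

Emit:
{"name": "jog_arm", "arguments": {"rows": [{"wx": 0,"wy": 0,"wz": 0,"tx": -1,"ty": -2,"tz": 55,"claw": 0.2},{"wx": 0,"wy": 0,"wz": 0,"tx": -1,"ty": -2,"tz": 95,"claw": 0.2},{"wx": 0,"wy": 0,"wz": 0,"tx": -1,"ty": -2,"tz": 119,"claw": 0.2},{"wx": 0,"wy": 0,"wz": 0,"tx": -1,"ty": -2,"tz": 119,"claw": 0.2},{"wx": 0,"wy": 0,"wz": 0,"tx": -1,"ty": -2,"tz": 119,"claw": 0.46}]}}

```text
t: 18.23
eef_pos: [542.7, 391.0, 9.8]
orientation: [0.999, -0.04, 0.001, -0.001]
wrist_force: [0.6, 0.4, 0.3]
width: 39.1
```

Emit:
{"name": "jog_arm", "arguments": {"rows": [{"wx": 0,"wy": 0,"wz": 0,"tx": 0,"ty": 0,"tz": 0,"claw": 0.46},{"wx": 0,"wy": 0,"wz": 0,"tx": 0,"ty": 0,"tz": 0,"claw": 0.46},{"wx": 0,"wy": 0,"wz": 0,"tx": 0,"ty": 0,"tz": -55,"claw": 0.46},{"wx": 0,"wy": 0,"wz": 0,"tx": 0,"ty": 0,"tz": -115,"claw": 0.46},{"wx": 0,"wy": 0,"wz": 0,"tx": 0,"ty": 0,"tz": -170,"claw": 0.46}]}}

```text
t: 18.85
eef_pos: [541.7, 390.2, 180.9]
orientation: [0.999, -0.04, 0.0, -0.001]
wrist_force: [1.0, 0.6, 0.1]
width: 39.5
```

Emit:
{"name": "jog_arm", "arguments": {"rows": [{"wx": 0,"wy": 0,"wz": 0,"tx": 1,"ty": 50,"tz": 0,"claw": 0.6},{"wx": 0,"wy": 0,"wz": 0,"tx": 2,"ty": 112,"tz": 0,"claw": 0.6},{"wx": 0,"wy": 0,"wz": 0,"tx": 3,"ty": 174,"tz": 0,"claw": 0.6},{"wx": 0,"wy": 0,"wz": 0,"tx": 4,"ty": 236,"tz": 0,"claw": 0.6},{"wx": 0,"wy": 0,"wz": 0,"tx": 5,"ty": 290,"tz": 0,"claw": 0.6}]}}

```text
t: 19.48
eef_pos: [523.2, 97.7, 178.8]
orientation: [0.999, -0.041, 0.0, 0.0]
wrist_force: [1.4, 0.3, 0.3]
width: 51.4
```

Emit:
{"name": "jog_arm", "arguments": {"rows": [{"wx": 0,"wy": 0,"wz": 0,"tx": 1,"ty": 50,"tz": 0,"claw": 0.6},{"wx": 0,"wy": 0,"wz": 0,"tx": 2,"ty": 112,"tz": 0,"claw": 0.6},{"wx": 0,"wy": 0,"wz": 0,"tx": 3,"ty": 174,"tz": 0,"claw": 0.6},{"wx": 0,"wy": 0,"wz": 0,"tx": 4,"ty": 236,"tz": 0,"claw": 0.6},{"wx": 0,"wy": 0,"wz": 0,"tx": 5,"ty": 260,"tz": 0,"claw": 0.6}]}}

```text
t: 20.1
eef_pos: [506.4, -164.8, 178.7]
orientation: [0.999, -0.044, -0.0, 0.001]
wrist_force: [0.8, 0.5, -0.5]
width: 51.4
```

Run:
```python
from h import *
c=cap('scene');a=c['img'][:,:,::-1];print(parts(c,'black'))
d=cap('top');b=d['img'][:,:,::-1];print(parts(d,'brass'))
plan(497,-365,190,-.05)
f=lambda i:cv2.resize(i,(500,500),interpolation=cv2.INTER_CUBIC)
# scene crop (360..485,115..240) scale 4 ; top crop (85..210,205..330) scale 4
cv2.imwrite('pics/bin.png',cv2.resize(np.hstack([f(a[115:240,360:485]),f(b[205:330,85:210])]),(800,400)))
```

```text
[(510.0, -370.4, 3.107, 82, 18, [140.0, 312.0]), (376.1, -124.8, 1.538, 165, 159, [220.0, 209.0]), (241.7, -38.7, 0.108, 41, 27, [227.0, 155.0]), (-253.0, 151.5, 2.724, 191, 31, [203.0, 25.0]), (164.2, 819.1, 2.227, 217, 15, [470.0, 20.0])]
[(456.5, 343.4, 0.124, 67, 29, [162.0, 295.0]), (543.6, 390.8, 3.112, 67, 28, [139.0, 258.0]), (544.3, 332.6, 3.101, 67, 28, [166.0, 254.0]), (625.4, 366.0, 1.598, 69, 30, [149.0, 219.0]), (823.9, 106.3, 0.2, 71, 64, [260.0, 123.0])]
t [7.9, 201.3, -11.0] w [0.002, 0.0, -0.038] yaw now -0.088 q7 -1.52 eef [506.8, -163.8, 178.6] width 51.7 clock 20.2
```

View pics/bin.png

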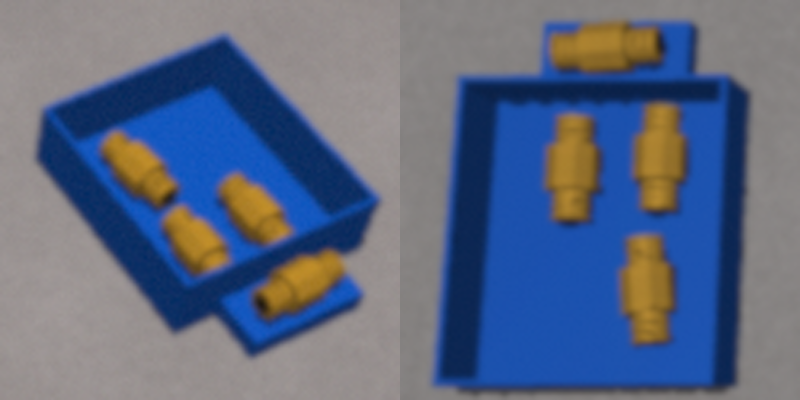

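Both views show three brass parts in the bin, none near the rim. I'll refit the bin rim and the lid using better corner positions.

Run:
```python
from fit import *
s=robot.capture('scene');t=robot.capture('top')
S=[(478.4,177),(416,206),(374,149),(430.3,126)];T=[(103.8,229.4),(187.2,229.4),(184.3,325.3),(96.6,325.3)]
for o in([(s,S)],[(t,T)],[(s,S),(t,T)]): print(fit(o,200,176,60,[492,361,-.09]))
a=s['img'][:,:,::-1];b=t['img'][:,:,::-1]
f=lambda i:cv2.resize(i,(400,400),interpolation=cv2.INTER_CUBIC)
# scene crop (80..210,258..388); top (435..565,170..300): scale 400/130
cv2.imwrite('pics/lid.png',np.hstack([f(a[258:388,80:210]),f(b[170:300,435:565])]))
for q in((620,359,36),):print(proj(s,q),proj(t,q))
```

```text
(array([ 4.97226e+02,  3.68549e+02, -1.08000e-01]), array([-0.2,  1.3,  1.1, -0.9, -1.4, -0.3,  0.3, -0.2]))
(array([ 4.93468e+02,  3.67050e+02, -9.00000e-02]), array([ 0. , -0.2,  0.9, -1.1, -0.5,  0.1, -0.4,  1.1]))
(array([ 4.94950e+02,  3.67843e+02, -9.60000e-02]), array([-0.9,  0.3,  1. , -1.3, -2.3, -0.3, -1.1, -0.7, -0. , -1.1,  0.7,
       -1.5, -1.2, -0.3, -1.1,  0.1]))
(np.float64(452.94992113990156), np.float64(203.93676214482784)) (np.float64(149.0077747633132), np.float64(219.02960081087468))
```

View pics/lid.png

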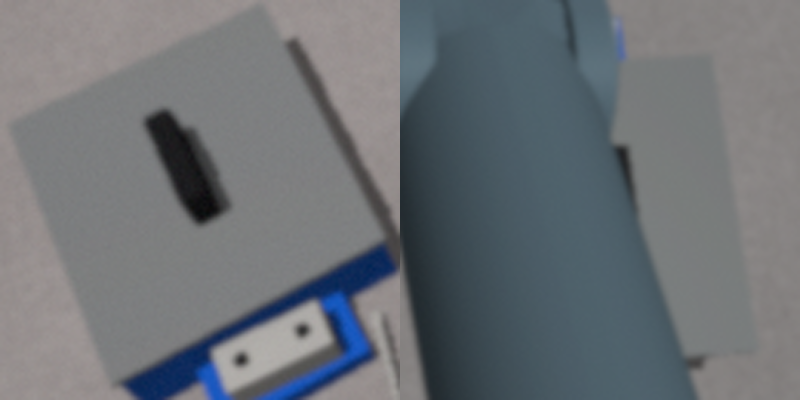

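Run:
```python
from fit import *
s=robot.capture('scene');t=robot.capture('top')
S=[(205.1,337),(117.4,382.5),(83.3,298),(165.2,259.6)];T=[(451,194.3),(536.7,188.6),(551,284.3),(461,290.5)]
for o in([(s,S)],[(t,T)],[(s,S),(t,T)]): print(fit(o,206,182,68,[497,-364,-.06]))
# grip block top: scene (158,113)..(210,215)
G=[back(s,80+.325*u,258+.325*v,104)[:2] for u,v in((158,116),(205,215))];G=np.array(G);e=G[1]-G[0];print(G.mean(0),np.arctan2(e[1],e[0]),np.linalg.norm(e))
plan(497,-367,130,-.06)
```

```text
(array([ 5.02970e+02, -3.71498e+02, -4.10000e-02]), array([ 1.1, -1.1, -1.3,  1.5, -0.6,  0.1,  1. , -1.1]))
(array([ 4.96781e+02, -3.71553e+02, -4.30000e-02]), array([-0.5, -1.3, -0.4, -0.4,  0.1,  1.3,  0.8,  0.3]))
(array([ 4.99591e+02, -3.71662e+02, -4.20000e-02]), array([ 0.2, -2.3, -2.2, -0. , -1.3, -1.1,  0.4, -2.1, -0.7, -2.5, -0.7,
       -1.7, -0.1, -0.1,  0.7, -1. ]))
[ 509.51167396 -371.54624732] -0.024982319395516473 80.02877778510128
t [5.2, 210.9, 48.1] w [-0.001, 0.0, -0.016] yaw now -0.076 q7 -1.52 eef [507.9, -156.4, 178.4] width 51.2 clock 20.4
```

Emit:
{"name": "jog_arm", "arguments": {"rows": [{"wx": 0,"wy": 0,"wz": -0.038,"tx": 3,"ty": 55,"tz": 0,"claw": 0.6},{"wx": 0,"wy": 0,"wz": -0.038,"tx": 5,"ty": 110,"tz": 0,"claw": 0.6},{"wx": 0,"wy": 0,"wz": -0.038,"tx": 7,"ty": 165,"tz": 0,"claw": 0.6},{"wx": 0,"wy": 0,"wz": -0.038,"tx": 8,"ty": 200,"tz": 0,"claw": 0.6},{"wx": 0,"wy": 0,"wz": -0.038,"tx": 8,"ty": 211,"tz": 0,"claw": 0.6}]}}

```text
t: 21.02
eef_pos: [498.6, -371.1, 178.0]
orientation: [1.0, -0.022, -0.0, 0.0]
wrist_force: [0.5, 0.8, 0.0]
width: 51.0
```

Emit:
{"name": "jog_arm", "arguments": {"rows": [{"wx": 0,"wy": 0,"wz": 0,"tx": 0,"ty": 0,"tz": 20,"claw": 0.6},{"wx": 0,"wy": 0,"wz": 0,"tx": 0,"ty": 0,"tz": 40,"claw": 0.6},{"wx": 0,"wy": 0,"wz": 0,"tx": 0,"ty": 0,"tz": 50,"claw": 0.6},{"wx": 0,"wy": 0,"wz": 0,"tx": 0,"ty": 0,"tz": 50,"claw": 0.6},{"wx": 0,"wy": 0,"wz": 0,"tx": 0,"ty": 0,"tz": 50,"claw": 0.6}]}}

```text
t: 21.65
eef_pos: [499.0, -369.9, 128.5]
orientation: [1.0, -0.021, -0.0, 0.0]
wrist_force: [1.2, 0.2, 1.0]
width: 51.2
```

Run:
```python
from h import *
plan(499,-371.5,75,-.042)
c=cap('scene');a=c['img'][:,:,::-1]
cv2.imwrite('pics/lid2.png',cv2.resize(a[220:400,70:250],None,fx=3.3,fy=3.3,interpolation=cv2.INTER_CUBIC))
```

```text
t [0.1, 1.6, 53.5] w [0.0, 0.0, 0.0] yaw now -0.042 q7 -1.16 eef [499.0, -369.9, 128.5] width 51.2 clock 21.65
```

View pics/lid2.png

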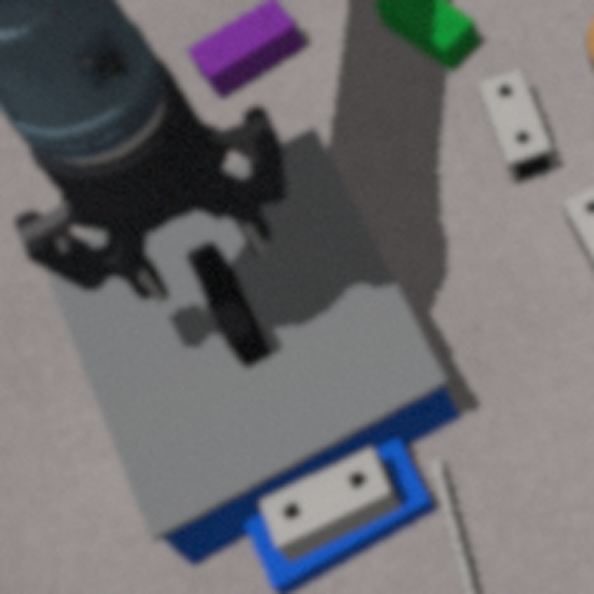

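Emit:
{"name": "jog_arm", "arguments": {"rows": [{"wx": 0,"wy": 0,"wz": 0,"tx": 0,"ty": 1,"tz": 25,"claw": 0.6},{"wx": 0,"wy": 0,"wz": 0,"tx": 0,"ty": 1,"tz": 45,"claw": 0.6},{"wx": 0,"wy": 0,"wz": 0,"tx": 0,"ty": 1,"tz": 54,"claw": 0.6},{"wx": 0,"wy": 0,"wz": 0,"tx": 0,"ty": 1,"tz": 54,"claw": 0.6},{"wx": 0,"wy": 0,"wz": 0,"tx": 0,"ty": 1,"tz": 54,"claw": 0.1}]}}

```text
t: 22.32
eef_pos: [499.1, -371.4, 74.9]
orientation: [1.0, -0.021, 0.0, 0.0]
wrist_force: [1.0, -0.5, -0.6]
width: 34.3
```

Emit:
{"name": "jog_arm", "arguments": {"rows": [{"wx": 0,"wy": 0,"wz": 0,"tx": 0,"ty": 0,"tz": 0,"claw": 0.1},{"wx": 0,"wy": 0,"wz": 0,"tx": 0,"ty": 0,"tz": 0,"claw": 0.1},{"wx": 0,"wy": 0,"wz": 0,"tx": 0,"ty": 0,"tz": 0,"claw": 0.1},{"wx": 0,"wy": 0,"wz": 0,"tx": 0,"ty": 0,"tz": 0,"claw": 0.1}]}}

```text
t: 22.82
eef_pos: [499.3, -371.9, 75.4]
orientation: [1.0, -0.021, 0.001, 0.001]
wrist_force: [-0.0, 0.3, 5.0]
width: 17.0
```

Emit:
{"name": "jog_arm", "arguments": {"rows": [{"wx": 0,"wy": 0,"wz": 0,"tx": 0,"ty": 0,"tz": -15,"claw": 0.1},{"wx": 0,"wy": 0,"wz": 0,"tx": 0,"ty": 0,"tz": -35,"claw": 0.1},{"wx": 0,"wy": 0,"wz": 0,"tx": 0,"ty": 0,"tz": -55,"claw": 0.1},{"wx": 0,"wy": 0,"wz": 0,"tx": 0,"ty": 0,"tz": -60,"claw": 0.1},{"wx": 0,"wy": 0,"wz": 0,"tx": 0,"ty": 0,"tz": -60,"claw": 0.1}]}}

```text
t: 23.45
eef_pos: [498.7, -371.3, 134.9]
orientation: [1.0, -0.021, 0.0, 0.0]
wrist_force: [-0.6, -0.5, -4.5]
width: 16.9
```

Run:
```python
from h import *
plan(496,368.5,135,-.097)
s=robot.sense();print(np.round(s['wrist_force'],1),np.round(s['moment'],2))
c=cap('scene');a=c['img'][:,:,::-1]
cv2.imwrite('pics/lid3.png',cv2.resize(a[200:400,60:260],None,fx=2.8,fy=2.8,interpolation=cv2.INTER_CUBIC))
```

```text
t [-34.0, -739.0, -0.6] w [0.001, -0.0, 0.055] yaw now -0.042 q7 -1.15 eef [498.7, -371.3, 134.9] width 16.9 clock 23.45
[-0.6 -0.5 -4.5] [ 0.03  0.01 -0.03]
```

View pics/lid3.png

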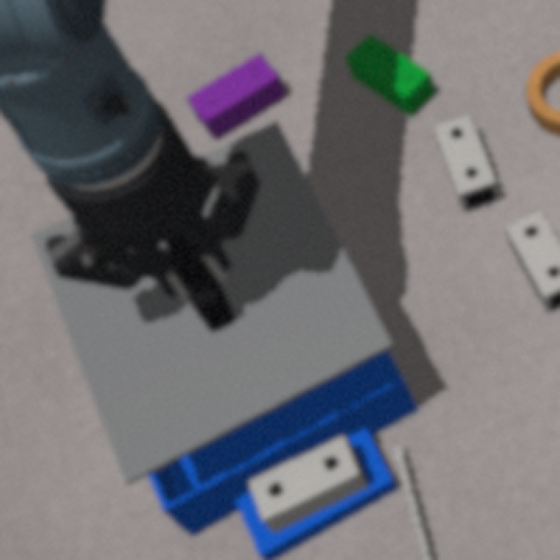

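Emit:
{"name": "jog_arm", "arguments": {"rows": [{"wx": 0,"wy": 0,"wz": 0.011,"tx": -2,"ty": -40,"tz": 0,"claw": 0.1},{"wx": 0,"wy": 0,"wz": 0.022,"tx": -4,"ty": -92,"tz": 0,"claw": 0.1},{"wx": 0,"wy": 0,"wz": 0.033,"tx": -7,"ty": -144,"tz": 0,"claw": 0.1},{"wx": 0,"wy": 0,"wz": 0.044,"tx": -9,"ty": -196,"tz": 0,"claw": 0.1},{"wx": 0,"wy": 0,"wz": 0.055,"tx": -11,"ty": -246,"tz": 0,"claw": 0.1}]}}

```text
t: 24.12
eef_pos: [496.9, -122.8, 133.4]
orientation: [0.999, -0.049, -0.001, -0.0]
wrist_force: [0.9, 0.7, -3.3]
width: 17.1
```

Emit:
{"name": "jog_arm", "arguments": {"rows": [{"wx": 0,"wy": 0,"wz": 0,"tx": -5,"ty": -49,"tz": 0,"claw": 0.1},{"wx": 0,"wy": 0,"wz": 0,"tx": -10,"ty": -98,"tz": 0,"claw": 0.1},{"wx": 0,"wy": 0,"wz": 0,"tx": -15,"ty": -147,"tz": 0,"claw": 0.1},{"wx": 0,"wy": 0,"wz": 0,"tx": -20,"ty": -196,"tz": 0,"claw": 0.1},{"wx": 0,"wy": 0,"wz": 0,"tx": -25,"ty": -245,"tz": 0,"claw": 0.1}]}}

```text
t: 24.75
eef_pos: [495.9, 122.6, 133.5]
orientation: [0.999, -0.049, -0.001, 0.0]
wrist_force: [-0.0, -0.5, -3.6]
width: 17.1
```

Emit:
{"name": "jog_arm", "arguments": {"rows": [{"wx": 0,"wy": 0,"wz": 0,"tx": -6,"ty": -60,"tz": 0,"claw": 0.1},{"wx": 0,"wy": 0,"wz": 0,"tx": -12,"ty": -120,"tz": 0,"claw": 0.1},{"wx": 0,"wy": 0,"wz": 0,"tx": -18,"ty": -175,"tz": 0,"claw": 0.1},{"wx": 0,"wy": 0,"wz": 0,"tx": -22,"ty": -220,"tz": 0,"claw": 0.1},{"wx": 0,"wy": 0,"wz": 0,"tx": -25,"ty": -246,"tz": 0,"claw": 0.1}]}}

```text
t: 25.38
eef_pos: [494.0, 371.9, 133.4]
orientation: [0.999, -0.047, -0.001, -0.001]
wrist_force: [0.6, -0.3, -4.1]
width: 17.3
```

Emit:
{"name": "jog_arm", "arguments": {"rows": [{"wx": 0,"wy": 0,"wz": 0,"tx": 0,"ty": 0,"tz": 0,"claw": 0.1},{"wx": 0,"wy": 0,"wz": 0,"tx": 0,"ty": 0,"tz": 20,"claw": 0.1},{"wx": 0,"wy": 0,"wz": 0,"tx": 0,"ty": 0,"tz": 30,"claw": 0.1},{"wx": 0,"wy": 0,"wz": 0,"tx": 0,"ty": 0,"tz": 30,"claw": 0.1},{"wx": 0,"wy": 0,"wz": 0,"tx": 0,"ty": 0,"tz": 30,"claw": 0.1}]}}

```text
t: 26.0
eef_pos: [496.1, 368.0, 104.2]
orientation: [0.999, -0.049, -0.0, 0.0]
wrist_force: [0.4, -0.3, -3.4]
width: 17.5
```

Run:
```python
from h import *
plan(496,368.5,75,-.097)
s=robot.sense();print(np.round(s['wrist_force'],1),np.round(s['qpos'],2))
c=cap('scene');a=c['img'][:,:,::-1].copy()
e=s['eef_pos'];yaw=-.097
# project expected lid plate (top, z) held and bin rim
zz=e[2]-75+68
def box(p,sx,sy,z,col):
    C=np.array([(1,1),(1,-1),(-1,-1),(-1,1)])*[sx/2,sy/2]@R.from_euler('z',yaw).as_matrix()[:2,:2].T+p
    return np.array([proj(c,(*q,z)) for q in C]),col
S=3.3;o=np.array([345,80]);im=cv2.resize(a[80:250,345:515],None,fx=S,fy=S,interpolation=cv2.INTER_CUBIC)
for Q,col in(box(e[:2],206,182,zz,(0,0,255)),box(np.array([496,368.5]),200,176,60,(0,255,255))):
    cv2.polylines(im,[np.round((Q-o+.5)*S).astype(np.int32)],True,col,1)
cv2.imwrite('pics/lid4.png',im)
```

```text
t [-0.1, -0.4, 29.2] w [0.0, 0.001, -0.001] yaw now -0.098 q7 -2.63 eef [496.1, 368.0, 104.2] width 17.5 clock 26.0
[ 0.4 -0.3 -3.4] [-0.26  0.53 -0.57  1.75  0.34  0.96 -2.63]
```

View pics/lid4.png

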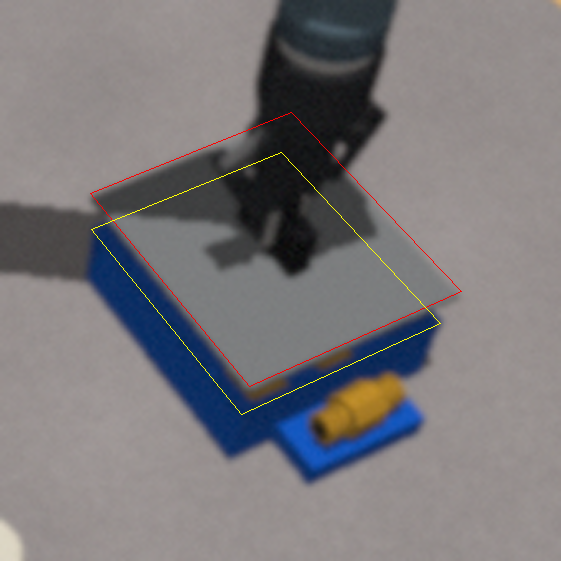

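The overlays match: the held lid is aligned with the bin rim to about 2 mm. Lowering.

Emit:
{"name": "jog_arm", "arguments": {"rows": [{"wx": 0,"wy": 0,"wz": 0,"tx": 0,"ty": 0,"tz": 10,"claw": 0.1},{"wx": 0,"wy": 0,"wz": 0,"tx": 0,"ty": 0,"tz": 18,"claw": 0.1},{"wx": 0,"wy": 0,"wz": 0,"tx": 0,"ty": 0,"tz": 24,"claw": 0.1},{"wx": 0,"wy": 0,"wz": 0,"tx": 0,"ty": 0,"tz": 27,"claw": 0.1},{"wx": 0,"wy": 0,"wz": 0,"tx": 0,"ty": 0,"tz": 27,"claw": 0.1}]}}

```text
t: 26.68
eef_pos: [495.5, 368.6, 76.9]
orientation: [0.999, -0.049, -0.001, 0.0]
wrist_force: [0.2, -0.2, -3.0]
width: 17.2
```

Run:
```python
from h import *
plan(496,368.5,75,-.097)
s=robot.sense();print(np.round(s['wrist_force'],1),np.round(s['moment'],2))
```

```text
t [0.5, 0.0, 1.9] w [0.0, 0.001, -0.0] yaw now -0.097 q7 -2.65 eef [495.5, 368.6, 76.9] width 17.2 clock 26.675
[ 0.2 -0.2 -3. ] [0.   0.04 0.07]
```

Emit:
{"name": "jog_arm", "arguments": {"rows": [{"wx": 0,"wy": 0,"wz": 0,"tx": 0,"ty": 0,"tz": 2,"claw": 0.1},{"wx": 0,"wy": 0,"wz": 0,"tx": 0,"ty": 0,"tz": 2,"claw": 0.1},{"wx": 0,"wy": 0,"wz": 0,"tx": 0,"ty": 0,"tz": 2,"claw": 0.55},{"wx": 0,"wy": 0,"wz": 0,"tx": 0,"ty": 0,"tz": 2,"claw": 0.55},{"wx": 0,"wy": 0,"wz": 0,"tx": 0,"ty": 0,"tz": 2,"claw": 0.55}]}}

```text
t: 27.3
eef_pos: [496.1, 369.1, 75.9]
orientation: [0.999, -0.049, 0.0, -0.0]
wrist_force: [0.7, -0.3, -0.1]
width: 46.8
```

Emit:
{"name": "jog_arm", "arguments": {"rows": [{"wx": 0,"wy": 0,"wz": 0,"tx": 0,"ty": 0,"tz": 0,"claw": 0.55},{"wx": 0,"wy": 0,"wz": 0,"tx": 0,"ty": 0,"tz": -30,"claw": 0.55},{"wx": 0,"wy": 0,"wz": 0,"tx": 0,"ty": 0,"tz": -70,"claw": 0.55},{"wx": 0,"wy": 0,"wz": 0,"tx": 0,"ty": 0,"tz": -110,"claw": 0.55},{"wx": 0,"wy": 0,"wz": 0,"tx": 0,"ty": 0,"tz": -110,"claw": 0.65}]}}

```text
t: 27.92
eef_pos: [498.0, 371.1, 189.9]
orientation: [0.999, -0.049, 0.003, -0.003]
wrist_force: [-0.5, 1.0, -0.9]
width: 55.5
```

Emit:
{"name": "jog_arm", "arguments": {"rows": [{"wx": 0,"wy": 0,"wz": 0,"tx": 0,"ty": 50,"tz": 0,"claw": 0.65},{"wx": 0,"wy": 0,"wz": 0,"tx": 0,"ty": 112,"tz": 0,"claw": 0.65},{"wx": 0,"wy": 0,"wz": 0,"tx": 0,"ty": 174,"tz": 0,"claw": 0.65},{"wx": 0,"wy": 0,"wz": 0,"tx": 0,"ty": 236,"tz": 0,"claw": 0.65},{"wx": 0,"wy": 0,"wz": 0,"tx": 0,"ty": 270,"tz": 0,"claw": 0.65}]}}

```text
t: 28.55
eef_pos: [468.2, 95.3, 183.9]
orientation: [0.999, -0.051, -0.002, 0.001]
wrist_force: [0.2, 0.5, -0.5]
width: 55.3
```

Emit:
{"name": "jog_arm", "arguments": {"rows": [{"wx": 0,"wy": 0,"wz": 0,"tx": 0,"ty": 0,"tz": 0,"claw": 0.65},{"wx": 0,"wy": 0,"wz": 0,"tx": 0,"ty": 0,"tz": 0,"claw": 0.65},{"wx": 0,"wy": 0,"wz": 0,"tx": 0,"ty": 0,"tz": 0,"claw": 0.65}]}}

```text
t: 28.92
eef_pos: [469.4, 101.9, 185.1]
orientation: [0.999, -0.047, -0.0, -0.0]
wrist_force: [0.5, 0.0, 0.8]
width: 55.1
```

Run:
```python
from h import *
c=cap('top','t5.png');print(*parts(c,'steel'),sep='\n');print(parts(c,'brass'))
plan(655,-158,120,-.19)
c=cap('scene','s5.png')
```

```text
(441.0, 19.1, 0.367, 75, 30, [313.0, 287.0])
(443.3, -161.7, 2.956, 67, 29, [400.0, 277.0])
(551.8, 55.7, 3.048, 64, 45, [292.0, 235.0])
(554.8, -153.6, 3.069, 65, 29, [389.0, 226.0])
(630.5, -385.2, 1.426, 64, 28, [489.0, 182.0])
(660.1, -159.4, 2.96, 64, 28, [385.0, 179.0])
[(626.9, 366.5, 1.47, 69, 25, [149.0, 219.0]), (823.9, 106.3, 0.2, 71, 64, [260.0, 123.0])]
t [209.1, 241.4, 64.8] w [-0.001, 0.001, 0.096] yaw now -0.094 q7 -2.04 eef [469.5, 101.9, 185.2] width 55.6 clock 28.975
```

View pics/s5.png

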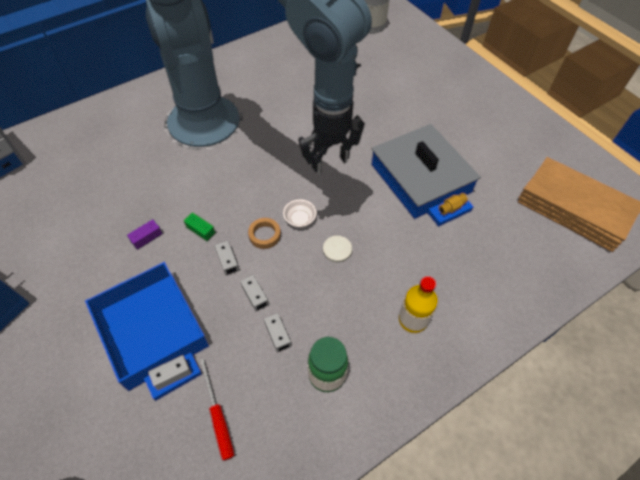

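Scene view: the lid sits flush on the brass bin (425,168). The steel bin is empty and open (150,325). The three steel parts at (227,257), (254,292) and (277,331) have not moved.

Emit:
{"name": "jog_arm", "arguments": {"rows": [{"wx": 0,"wy": 0,"wz": 0.02,"tx": 32,"ty": 36,"tz": 0,"claw": 0.65},{"wx": 0,"wy": 0,"wz": 0.04,"tx": 70,"ty": 80,"tz": 0,"claw": 0.65},{"wx": 0,"wy": 0,"wz": 0.06,"tx": 108,"ty": 123,"tz": 0,"claw": 0.65},{"wx": 0,"wy": 0,"wz": 0.087,"tx": 146,"ty": 166,"tz": 0,"claw": 0.65},{"wx": 0,"wy": 0,"wz": 0.087,"tx": 176,"ty": 200,"tz": 0,"claw": 0.65}]}}

```text
t: 29.65
eef_pos: [626.9, -117.9, 184.8]
orientation: [0.996, -0.092, -0.0, 0.0]
wrist_force: [0.0, 1.2, 0.9]
width: 55.6
```

Emit:
{"name": "jog_arm", "arguments": {"rows": [{"wx": 0,"wy": 0,"wz": 0,"tx": 40,"ty": 38,"tz": 10,"claw": 0.65},{"wx": 0,"wy": 0,"wz": 0,"tx": 40,"ty": 38,"tz": 60,"claw": 0.65},{"wx": 0,"wy": 0,"wz": 0,"tx": 40,"ty": 38,"tz": 110,"claw": 0.65},{"wx": 0,"wy": 0,"wz": 0,"tx": 40,"ty": 38,"tz": 125,"claw": 0.65},{"wx": 0,"wy": 0,"wz": 0,"tx": 40,"ty": 38,"tz": 125,"claw": 0.65}]}}

```text
t: 30.28
eef_pos: [657.2, -159.9, 59.1]
orientation: [0.996, -0.091, -0.001, -0.0]
wrist_force: [0.7, 0.8, 0.9]
width: 55.5
```

Emit:
{"name": "jog_arm", "arguments": {"rows": [{"wx": 0,"wy": 0,"wz": 0,"tx": 0,"ty": 0,"tz": 0,"claw": 0.65},{"wx": 0,"wy": 0,"wz": 0,"tx": 0,"ty": 0,"tz": 0,"claw": 0.65}]}}

```text
t: 30.52
eef_pos: [659.7, -161.1, 62.9]
orientation: [0.996, -0.092, 0.002, 0.0]
wrist_force: [0.0, 0.4, 0.6]
width: 55.5
```

Run:
```python
from h import *
plan(659,-159.5,-1,-.18)
c=cap('scene');print([o for o in parts(c,'steel') if 250<o[5][0]<300 and 310<o[5][1]<350])
```

```text
t [-1.2, -1.4, 63.9] w [0.0, -0.004, -0.004] yaw now -0.184 q7 -1.74 eef [659.7, -161.1, 62.9] width 55.5 clock 30.525
[]
```

Emit:
{"name": "jog_arm", "arguments": {"rows": [{"wx": 0,"wy": 0,"wz": 0,"tx": -1,"ty": -1,"tz": 30,"claw": 0.65},{"wx": 0,"wy": 0,"wz": 0,"tx": -1,"ty": -1,"tz": 52,"claw": 0.65},{"wx": 0,"wy": 0,"wz": 0,"tx": -1,"ty": -1,"tz": 62,"claw": 0.65},{"wx": 0,"wy": 0,"wz": 0,"tx": -1,"ty": -1,"tz": 62,"claw": 0.65},{"wx": 0,"wy": 0,"wz": 0,"tx": -1,"ty": -1,"tz": 62,"claw": 0.2}]}}

```text
t: 31.2
eef_pos: [657.6, -159.9, -1.1]
orientation: [0.996, -0.092, 0.0, 0.0]
wrist_force: [-0.0, 0.5, 3.7]
width: 38.5
```

Emit:
{"name": "jog_arm", "arguments": {"rows": [{"wx": 0,"wy": 0,"wz": 0,"tx": 0,"ty": 0,"tz": 0,"claw": 0.2},{"wx": 0,"wy": 0,"wz": 0,"tx": 0,"ty": 0,"tz": 0,"claw": 0.2},{"wx": 0,"wy": 0,"wz": 0,"tx": 0,"ty": 0,"tz": -40,"claw": 0.2},{"wx": 0,"wy": 0,"wz": 0,"tx": 0,"ty": 0,"tz": -90,"claw": 0.2},{"wx": 0,"wy": 0,"wz": 0,"tx": 0,"ty": 0,"tz": -125,"claw": 0.2}]}}

```text
t: 31.82
eef_pos: [656.7, -159.8, 124.3]
orientation: [0.996, -0.092, -0.0, 0.0]
wrist_force: [0.9, 1.2, -1.6]
width: 31.5
```

Emit:
{"name": "jog_arm", "arguments": {"rows": [{"wx": 0,"wy": 0,"wz": -0.05,"tx": -18,"ty": 45,"tz": 0,"claw": 0.2},{"wx": 0,"wy": 0,"wz": -0.1,"tx": -40,"ty": 100,"tz": 0,"claw": 0.2},{"wx": 0,"wy": 0,"wz": -0.14,"tx": -62,"ty": 155,"tz": 0,"claw": 0.2},{"wx": 0,"wy": 0,"wz": -0.14,"tx": -80,"ty": 200,"tz": 0,"claw": 0.2},{"wx": 0,"wy": 0,"wz": -0.14,"tx": -80,"ty": 200,"tz": 0,"claw": 0.2}]}}

```text
t: 32.45
eef_pos: [535.1, -349.4, 121.4]
orientation: [1.0, -0.028, -0.003, 0.002]
wrist_force: [-0.1, 0.4, -1.1]
width: 31.4
```

Emit:
{"name": "jog_arm", "arguments": {"rows": [{"wx": 0,"wy": 0,"wz": 0,"tx": 0,"ty": 0,"tz": 0,"claw": 0.2},{"wx": 0,"wy": 0,"wz": 0,"tx": 0,"ty": 0,"tz": 0,"claw": 0.2},{"wx": 0,"wy": 0,"wz": 0,"tx": 0,"ty": 0,"tz": 0,"claw": 0.2}]}}

```text
t: 32.83
eef_pos: [542.7, -339.5, 123.0]
orientation: [1.0, -0.02, -0.0, -0.001]
wrist_force: [-0.2, 0.3, -2.2]
width: 31.3
```

Run:
```python
from h import *
plan(544,-342,7,-.043)
```

```text
t [1.5, 2.5, 116.0] w [-0.001, 0.001, 0.002] yaw now -0.041 q7 -1.26 eef [542.7, -339.5, 123.0] width 31.3 clock 32.825
```

Emit:
{"name": "jog_arm", "arguments": {"rows": [{"wx": 0,"wy": 0,"wz": 0,"tx": 1,"ty": 2,"tz": 55,"claw": 0.2},{"wx": 0,"wy": 0,"wz": 0,"tx": 1,"ty": 2,"tz": 95,"claw": 0.2},{"wx": 0,"wy": 0,"wz": 0,"tx": 1,"ty": 2,"tz": 116,"claw": 0.2},{"wx": 0,"wy": 0,"wz": 0,"tx": 1,"ty": 2,"tz": 116,"claw": 0.2},{"wx": 0,"wy": 0,"wz": 0,"tx": 1,"ty": 2,"tz": 116,"claw": 0.48}]}}

```text
t: 33.45
eef_pos: [544.2, -344.0, 8.6]
orientation: [1.0, -0.022, 0.001, 0.001]
wrist_force: [0.7, -1.1, 0.4]
width: 41.0
```

Emit:
{"name": "jog_arm", "arguments": {"rows": [{"wx": 0,"wy": 0,"wz": 0,"tx": 0,"ty": 0,"tz": 0,"claw": 0.48},{"wx": 0,"wy": 0,"wz": 0,"tx": 0,"ty": 0,"tz": 0,"claw": 0.48},{"wx": 0,"wy": 0,"wz": 0,"tx": 0,"ty": 0,"tz": -40,"claw": 0.48},{"wx": 0,"wy": 0,"wz": 0,"tx": 0,"ty": 0,"tz": -90,"claw": 0.48},{"wx": 0,"wy": 0,"wz": 0,"tx": 0,"ty": 0,"tz": -117,"claw": 0.48}]}}

```text
t: 34.08
eef_pos: [544.2, -344.6, 127.9]
orientation: [1.0, -0.022, 0.002, 0.001]
wrist_force: [0.5, -0.2, 0.3]
width: 41.0
```

Emit:
{"name": "jog_arm", "arguments": {"rows": [{"wx": 0,"wy": 0,"wz": 0.027,"tx": 1,"ty": -45,"tz": 0,"claw": 0.65},{"wx": 0,"wy": 0,"wz": 0.027,"tx": 2,"ty": -105,"tz": 0,"claw": 0.65},{"wx": 0,"wy": 0,"wz": 0.027,"tx": 3,"ty": -160,"tz": 0,"claw": 0.65},{"wx": 0,"wy": 0,"wz": 0.027,"tx": 3,"ty": -189,"tz": 0,"claw": 0.65},{"wx": 0,"wy": 0,"wz": 0.027,"tx": 3,"ty": -189,"tz": 0,"claw": 0.65}]}}

```text
t: 34.7
eef_pos: [554.5, -150.8, 124.8]
orientation: [0.999, -0.032, 0.0, -0.001]
wrist_force: [-0.8, -0.6, 0.4]
width: 55.4
```

Emit:
{"name": "jog_arm", "arguments": {"rows": [{"wx": 0,"wy": 0,"wz": 0,"tx": 0,"ty": 0,"tz": 20,"claw": 0.65},{"wx": 0,"wy": 0,"wz": 0,"tx": 0,"ty": 0,"tz": 50,"claw": 0.65},{"wx": 0,"wy": 0,"wz": 0,"tx": 0,"ty": 0,"tz": 60,"claw": 0.65},{"wx": 0,"wy": 0,"wz": 0,"tx": 0,"ty": 0,"tz": 60,"claw": 0.65},{"wx": 0,"wy": 0,"wz": 0,"tx": 0,"ty": 0,"tz": 60,"claw": 0.65}]}}

```text
t: 35.33
eef_pos: [554.5, -155.8, 64.7]
orientation: [0.999, -0.036, 0.0, 0.0]
wrist_force: [0.4, -0.8, 0.2]
width: 55.4
```

Run:
```python
from h import *
plan(555,-153.5,-1,-.07)
c=cap('scene','s6.png')
cv2.imwrite('pics/s6.png',cv2.resize(c['img'][200:400,70:350,::-1],None,fx=2.5,fy=2.5,interpolation=cv2.INTER_CUBIC))
```

```text
t [0.3, -2.3, 65.7] w [0.0, -0.001, -0.002] yaw now -0.072 q7 -1.63 eef [554.5, -155.8, 64.7] width 55.4 clock 35.325
```

View pics/s6.png

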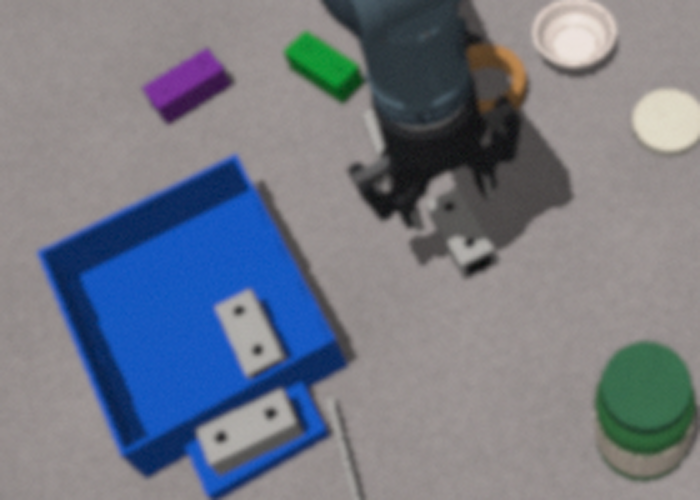

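The first steel part is in the bin and the gripper is straddling the second.

Emit:
{"name": "jog_arm", "arguments": {"rows": [{"wx": 0,"wy": 0,"wz": 0,"tx": 0,"ty": -1,"tz": 30,"claw": 0.65},{"wx": 0,"wy": 0,"wz": 0,"tx": 0,"ty": -1,"tz": 54,"claw": 0.65},{"wx": 0,"wy": 0,"wz": 0,"tx": 0,"ty": -1,"tz": 65,"claw": 0.65},{"wx": 0,"wy": 0,"wz": 0,"tx": 0,"ty": -1,"tz": 65,"claw": 0.65},{"wx": 0,"wy": 0,"wz": 0,"tx": 0,"ty": -1,"tz": 65,"claw": 0.2}]}}

```text
t: 36.0
eef_pos: [555.0, -154.2, 0.3]
orientation: [0.999, -0.036, 0.001, 0.0]
wrist_force: [0.2, 0.5, 0.9]
width: 38.6
```

Emit:
{"name": "jog_arm", "arguments": {"rows": [{"wx": 0,"wy": 0,"wz": 0,"tx": 0,"ty": 0,"tz": 0,"claw": 0.2},{"wx": 0,"wy": 0,"wz": 0,"tx": 0,"ty": 0,"tz": 0,"claw": 0.2},{"wx": 0,"wy": 0,"wz": 0,"tx": 0,"ty": 0,"tz": -40,"claw": 0.2},{"wx": 0,"wy": 0,"wz": 0,"tx": 0,"ty": 0,"tz": -90,"claw": 0.2},{"wx": 0,"wy": 0,"wz": 0,"tx": 0,"ty": 0,"tz": -125,"claw": 0.2}]}}

```text
t: 36.62
eef_pos: [554.0, -154.3, 125.9]
orientation: [0.999, -0.036, 0.0, 0.0]
wrist_force: [0.8, 0.0, -1.8]
width: 31.4
```

Emit:
{"name": "jog_arm", "arguments": {"rows": [{"wx": 0,"wy": 0,"wz": -0.027,"tx": -20,"ty": 44,"tz": 0,"claw": 0.2},{"wx": 0,"wy": 0,"wz": -0.027,"tx": -45,"ty": 98,"tz": 0,"claw": 0.2},{"wx": 0,"wy": 0,"wz": -0.027,"tx": -70,"ty": 152,"tz": 0,"claw": 0.2},{"wx": 0,"wy": 0,"wz": -0.027,"tx": -88,"ty": 191,"tz": 0,"claw": 0.2},{"wx": 0,"wy": 0,"wz": -0.027,"tx": -88,"ty": 191,"tz": 0,"claw": 0.2}]}}

```text
t: 37.25
eef_pos: [447.6, -343.9, 123.3]
orientation: [1.0, -0.027, -0.002, 0.001]
wrist_force: [0.6, 0.3, -1.6]
width: 31.4
```

Emit:
{"name": "jog_arm", "arguments": {"rows": [{"wx": 0,"wy": 0,"wz": 0,"tx": 0,"ty": 0,"tz": 0,"claw": 0.2},{"wx": 0,"wy": 0,"wz": 0,"tx": 0,"ty": 0,"tz": 0,"claw": 0.2},{"wx": 0,"wy": 0,"wz": 0,"tx": 0,"ty": 0,"tz": 0,"claw": 0.2}]}}

```text
t: 37.62
eef_pos: [453.5, -336.7, 124.1]
orientation: [1.0, -0.021, -0.0, -0.0]
wrist_force: [0.2, 0.4, -1.2]
width: 30.7
```

Run:
```python
from h import *
plan(454,-338,7,-.043)
```

```text
t [0.7, 1.4, 117.1] w [-0.001, 0.001, 0.002] yaw now -0.041 q7 -1.17 eef [453.5, -336.7, 124.1] width 30.7 clock 37.625
```

Emit:
{"name": "jog_arm", "arguments": {"rows": [{"wx": 0,"wy": 0,"wz": 0,"tx": 0,"ty": 1,"tz": 55,"claw": 0.2},{"wx": 0,"wy": 0,"wz": 0,"tx": 0,"ty": 1,"tz": 95,"claw": 0.2},{"wx": 0,"wy": 0,"wz": 0,"tx": 0,"ty": 1,"tz": 117,"claw": 0.2},{"wx": 0,"wy": 0,"wz": 0,"tx": 0,"ty": 1,"tz": 117,"claw": 0.2},{"wx": 0,"wy": 0,"wz": 0,"tx": 0,"ty": 1,"tz": 117,"claw": 0.48}]}}

```text
t: 38.25
eef_pos: [453.5, -341.3, 8.2]
orientation: [1.0, -0.022, 0.001, 0.002]
wrist_force: [0.4, -1.9, -1.2]
width: 41.1
```

Emit:
{"name": "jog_arm", "arguments": {"rows": [{"wx": 0,"wy": 0,"wz": 0,"tx": 0,"ty": 0,"tz": 0,"claw": 0.48},{"wx": 0,"wy": 0,"wz": 0,"tx": 0,"ty": 0,"tz": 0,"claw": 0.48},{"wx": 0,"wy": 0,"wz": 0,"tx": 0,"ty": 0,"tz": -40,"claw": 0.48},{"wx": 0,"wy": 0,"wz": 0,"tx": 0,"ty": 0,"tz": -90,"claw": 0.48},{"wx": 0,"wy": 0,"wz": 0,"tx": 0,"ty": 0,"tz": -117,"claw": 0.48}]}}

```text
t: 38.88
eef_pos: [454.1, -338.0, 127.0]
orientation: [1.0, -0.021, 0.001, 0.0]
wrist_force: [-0.2, -0.3, -0.9]
width: 41.0
```

Emit:
{"name": "jog_arm", "arguments": {"rows": [{"wx": 0,"wy": 0,"wz": 0.05,"tx": -5,"ty": -45,"tz": 0,"claw": 0.65},{"wx": 0,"wy": 0,"wz": 0.1,"tx": -11,"ty": -105,"tz": 0,"claw": 0.65},{"wx": 0,"wy": 0,"wz": 0.143,"tx": -16,"ty": -150,"tz": 0,"claw": 0.65},{"wx": 0,"wy": 0,"wz": 0.143,"tx": -19,"ty": -176,"tz": 0,"claw": 0.65},{"wx": 0,"wy": 0,"wz": 0.143,"tx": -19,"ty": -176,"tz": 0,"claw": 0.65}]}}

```text
t: 39.5
eef_pos: [440.8, -158.6, 124.1]
orientation: [0.996, -0.09, -0.001, -0.001]
wrist_force: [0.1, 0.3, -0.6]
width: 55.6
```

Emit:
{"name": "jog_arm", "arguments": {"rows": [{"wx": 0,"wy": 0,"wz": 0,"tx": 0,"ty": 0,"tz": 20,"claw": 0.65},{"wx": 0,"wy": 0,"wz": 0,"tx": 0,"ty": 0,"tz": 50,"claw": 0.65},{"wx": 0,"wy": 0,"wz": 0,"tx": 0,"ty": 0,"tz": 60,"claw": 0.65},{"wx": 0,"wy": 0,"wz": 0,"tx": 0,"ty": 0,"tz": 60,"claw": 0.65},{"wx": 0,"wy": 0,"wz": 0,"tx": 0,"ty": 0,"tz": 60,"claw": 0.65}]}}

```text
t: 40.12
eef_pos: [442.1, -163.1, 65.1]
orientation: [0.996, -0.094, 0.0, 0.0]
wrist_force: [1.1, -0.7, 0.6]
width: 55.6
```

Run:
```python
from h import *
plan(443,-161.5,-1,-.186)
c=cap('scene')
robot.recognise
print([(np.round(r['rect']).tolist(),round(r['p'],2)) for r in robot.recognise('scene','steel_1')])
```

```text
t [0.5, -1.8, 66.1] w [0.0, -0.001, -0.002] yaw now -0.188 q7 -1.65 eef [442.1, -163.1, 65.1] width 55.6 clock 40.125
[([129.0, 220.0, 162.0, 248.0], 0.83), ([216.0, 241.0, 237.0, 273.0], 0.77), ([139.0, 281.0, 168.0, 318.0], 0.62), ([155.0, 318.0, 184.0, 351.0], 0.62), ([185.0, 214.0, 198.0, 234.0], 0.4)]
```

Emit:
{"name": "jog_arm", "arguments": {"rows": [{"wx": 0,"wy": 0,"wz": 0,"tx": 0,"ty": -1,"tz": 30,"claw": 0.65},{"wx": 0,"wy": 0,"wz": 0,"tx": 0,"ty": -1,"tz": 54,"claw": 0.65},{"wx": 0,"wy": 0,"wz": 0,"tx": 0,"ty": -1,"tz": 65,"claw": 0.65},{"wx": 0,"wy": 0,"wz": 0,"tx": 0,"ty": -1,"tz": 65,"claw": 0.65},{"wx": 0,"wy": 0,"wz": 0,"tx": 0,"ty": -1,"tz": 65,"claw": 0.2}]}}

```text
t: 40.85
eef_pos: [442.4, -161.9, 0.1]
orientation: [0.996, -0.093, 0.001, 0.0]
wrist_force: [0.7, 0.7, 0.1]
width: 38.5
```

Emit:
{"name": "jog_arm", "arguments": {"rows": [{"wx": 0,"wy": 0,"wz": 0,"tx": 0,"ty": 0,"tz": 0,"claw": 0.2},{"wx": 0,"wy": 0,"wz": 0,"tx": 0,"ty": 0,"tz": 0,"claw": 0.2},{"wx": 0,"wy": 0,"wz": 0,"tx": 0,"ty": 0,"tz": -40,"claw": 0.2},{"wx": 0,"wy": 0,"wz": 0,"tx": 0,"ty": 0,"tz": -90,"claw": 0.2},{"wx": 0,"wy": 0,"wz": 0,"tx": 0,"ty": 0,"tz": -125,"claw": 0.2}]}}

```text
t: 41.48
eef_pos: [441.4, -161.8, 125.8]
orientation: [0.996, -0.094, 0.0, 0.0]
wrist_force: [0.5, -0.8, -2.6]
width: 31.2
```

Emit:
{"name": "jog_arm", "arguments": {"rows": [{"wx": 0,"wy": 0,"wz": -0.05,"tx": 12,"ty": 50,"tz": 0,"claw": 0.2},{"wx": 0,"wy": 0,"wz": -0.1,"tx": 26,"ty": 110,"tz": 0,"claw": 0.2},{"wx": 0,"wy": 0,"wz": -0.144,"tx": 40,"ty": 170,"tz": 0,"claw": 0.2},{"wx": 0,"wy": 0,"wz": -0.144,"tx": 50,"ty": 215,"tz": 0,"claw": 0.2},{"wx": 0,"wy": 0,"wz": -0.144,"tx": 54,"ty": 231,"tz": 0,"claw": 0.2}]}}

```text
t: 42.1
eef_pos: [449.0, -403.0, 123.3]
orientation: [1.0, -0.025, -0.001, 0.001]
wrist_force: [0.1, -0.3, -2.1]
width: 31.3
```

Emit:
{"name": "jog_arm", "arguments": {"rows": [{"wx": 0,"wy": 0,"wz": 0,"tx": 0,"ty": 0,"tz": 0,"claw": 0.2},{"wx": 0,"wy": 0,"wz": 0,"tx": 0,"ty": 0,"tz": 0,"claw": 0.2},{"wx": 0,"wy": 0,"wz": 0,"tx": 0,"ty": 0,"tz": 0,"claw": 0.2}]}}

```text
t: 42.48
eef_pos: [452.2, -396.0, 124.0]
orientation: [1.0, -0.02, -0.001, -0.001]
wrist_force: [-0.3, -0.4, -1.8]
width: 30.9
```

Run:
```python
from h import *
plan(453,-399,7,-.043)
```

```text
t [1.0, 3.1, 117.0] w [-0.001, 0.001, 0.003] yaw now -0.04 q7 -1.08 eef [452.2, -396.0, 124.0] width 30.9 clock 42.475
```

Lower, release, rise, then back off towards the start pose, clear of everything.

Emit:
{"name": "jog_arm", "arguments": {"rows": [{"wx": 0,"wy": 0,"wz": 0,"tx": 0,"ty": 2,"tz": 55,"claw": 0.2},{"wx": 0,"wy": 0,"wz": 0,"tx": 0,"ty": 2,"tz": 95,"claw": 0.2},{"wx": 0,"wy": 0,"wz": 0,"tx": 0,"ty": 2,"tz": 117,"claw": 0.2},{"wx": 0,"wy": 0,"wz": 0,"tx": 0,"ty": 2,"tz": 117,"claw": 0.2},{"wx": 0,"wy": 0,"wz": 0,"tx": 0,"ty": 2,"tz": 117,"claw": 0.46}]}}

```text
t: 43.1
eef_pos: [453.1, -401.2, 8.7]
orientation: [1.0, -0.021, 0.001, 0.001]
wrist_force: [0.7, -1.0, -0.2]
width: 39.3
```

Emit:
{"name": "jog_arm", "arguments": {"rows": [{"wx": 0,"wy": 0,"wz": 0,"tx": 0,"ty": 0,"tz": 0,"claw": 0.46},{"wx": 0,"wy": 0,"wz": 0,"tx": 0,"ty": 0,"tz": 0,"claw": 0.46},{"wx": 0,"wy": 0,"wz": 0,"tx": 0,"ty": 0,"tz": -55,"claw": 0.46},{"wx": 0,"wy": 0,"wz": 0,"tx": 0,"ty": 0,"tz": -115,"claw": 0.46},{"wx": 0,"wy": 0,"wz": 0,"tx": 0,"ty": 0,"tz": -175,"claw": 0.46}]}}

```text
t: 43.72
eef_pos: [451.4, -400.6, 184.3]
orientation: [1.0, -0.022, -0.0, 0.0]
wrist_force: [-0.1, -0.1, -0.5]
width: 39.3
```

Emit:
{"name": "jog_arm", "arguments": {"rows": [{"wx": 0,"wy": 0,"wz": 0,"tx": -35,"ty": 30,"tz": -20,"claw": 0.46},{"wx": 0,"wy": 0,"wz": 0,"tx": -80,"ty": 70,"tz": -30,"claw": 0.46},{"wx": 0,"wy": 0,"wz": 0,"tx": -125,"ty": 110,"tz": -30,"claw": 0.46},{"wx": 0,"wy": 0,"wz": 0,"tx": -160,"ty": 140,"tz": -30,"claw": 0.46},{"wx": 0,"wy": 0,"wz": 0,"tx": -180,"ty": 160,"tz": -30,"claw": 0.46}]}}

```text
t: 44.35
eef_pos: [261.0, -554.9, 212.9]
orientation: [1.0, -0.024, -0.001, 0.001]
wrist_force: [-0.2, -0.2, 0.5]
width: 39.3
```

Emit:
{"name": "jog_arm", "arguments": {"rows": [{"wx": 0,"wy": 0,"wz": 0,"tx": 0,"ty": 0,"tz": 0,"claw": 0.46},{"wx": 0,"wy": 0,"wz": 0,"tx": 0,"ty": 0,"tz": 0,"claw": 0.46},{"wx": 0,"wy": 0,"wz": 0,"tx": 0,"ty": 0,"tz": 0,"claw": 0.46},{"wx": 0,"wy": 0,"wz": 0,"tx": 0,"ty": 0,"tz": 0,"claw": 0.46}]}}

```text
t: 44.85
eef_pos: [266.5, -551.7, 212.4]
orientation: [1.0, -0.02, -0.0, -0.0]
wrist_force: [-0.0, -0.6, -1.1]
width: 39.4
```

Run:
```python
from h import *
a=cap('scene')['img'];b=cap('top')['img']
cv2.imwrite('pics/end.png',np.hstack([a[100:410,60:520],b[80:390,90:560]])[:,:,::-1][:, :] if 0 else cv2.resize(np.vstack([a[110:400,70:510],b[90:380,85:525]])[:,:,::-1],(800,1054))[:,:] )
im=cv2.imread('pics/end.png');cv2.imwrite('pics/endA.png',im[:527]);cv2.imwrite('pics/endB.png',im[527:])
for l in('brass_1','steel_1','lid'):print(l,[(np.round(r['rect']).tolist(),round(r['p'],2)) for r in robot.recognise('top',l)])
```

```text
brass_1 []
steel_1 [([453.0, 338.0, 493.0, 360.0], 0.98), ([497.0, 246.0, 524.0, 275.0], 0.93), ([466.0, 206.0, 489.0, 240.0], 0.78), ([470.0, 245.0, 492.0, 282.0], 0.73), ([402.0, 312.0, 428.0, 352.0], 0.69), ([130.0, 212.0, 170.0, 227.0], 0.21)]
lid [([328.0, 273.0, 368.0, 308.0], 0.64)]
```

View pics/endA.png

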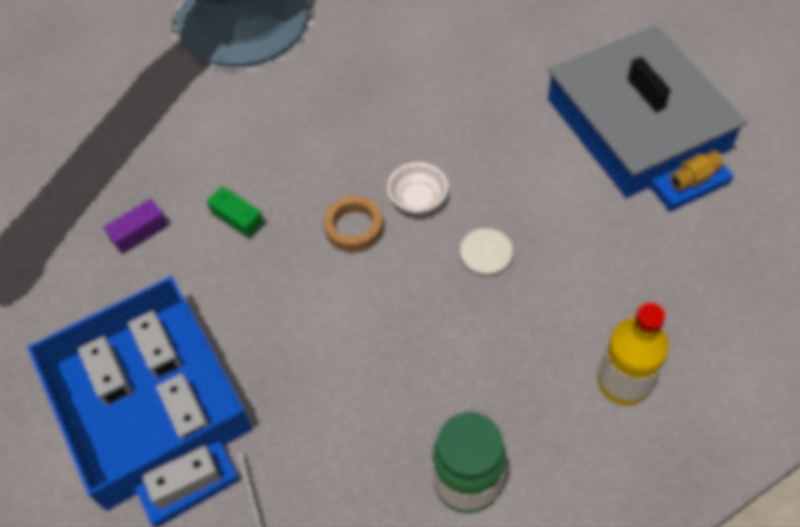

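View pics/endB.png

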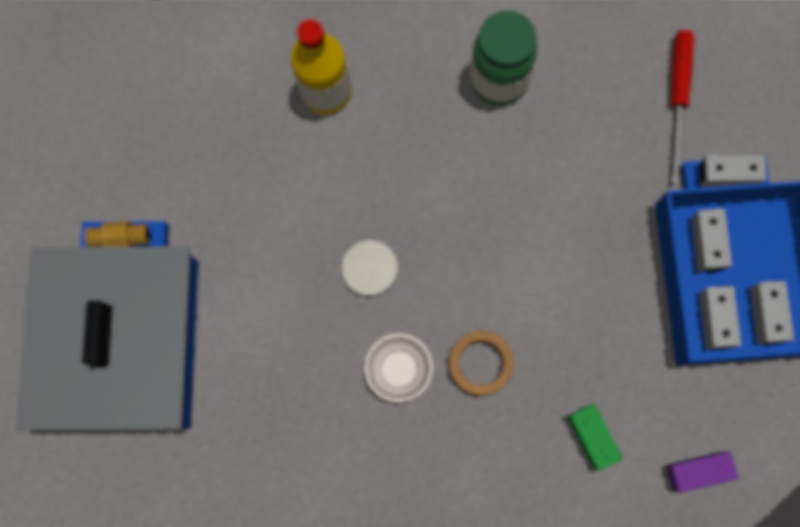

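Both end views show three steel parts in the open steel bin and the lid flat on the brass bin. No fittings are left loose and the bystanders look undisturbed.

```bash
python3 -c "
from cell import robot
print(robot.close_job())"
```

```text
the job is handed in; nothing more can be done
None
```

I sorted all six loose fittings and handed the job in at about 45 s on the robot's clock. The three brass parts are in the brass bin, the lid is moved from the steel bin onto it, and the three steel parts are in the open steel bin.

**Last checks:** Both cameras at the end show:
- the lid flat on the brass bin;
- all three steel parts lying inside the open steel bin;
- no loose fittings left in view;
- the bystanders and the green and purple look-alikes apparently where they started.

The gripper was open and clear of everything.

**Less certain or disagreeing:**
- **Lid network:** in the last picture it missed the lid, and its only hit was the tape roll. That the lid is seated rests on the pictures and on the wrist force falling to about zero on release.
- **Brass under the lid:** I saw the three brass parts in the bin before closing it, but could not see them afterwards.
- **First brass part:** the jaws came down about 11 mm off and pushed it a little, so I regripped it before lifting. The other grips went as planned.

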